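Fetch a boxcar from the tray store under the model railway

ROBOT

A 7-joint arm with a two-finger parallel gripper is mounted at the origin on the work surface. World frame = base frame: x ahead of the robot, y to its left, z up, the work surface at z = 0. Lengths are in mm, angles in rad, forces in N, time in s.
With the tool pointing down it reaches from about 400 to 875 mm from the base axis. Payload 4.4 kg.
Tool frame: the origin (TCP) lies midway between the tips of the shut fingers; the grasp point (between the pads) lies 19 mm behind it; z points along the fingers, y is the line along which they close (so a half turn about z gives the same grasp; the last joint's range is limited). The gripper opens to 85 mm and grips with 20 to 120 N. Pads are 22 mm wide; open, the fingers measure 114 mm over their backs; the gripper's body (76 mm by 85 mm) begins 54 mm behind the grasp point. The pads swing forward as they close: fully open they stand 13 mm farther back than shut.
Start: joints at [-1.267, 0.628, 0.038, 1.517, -0.027, 0.996, -0.02], TCP at [234.906, 606.083, 231.313] pointing down, gripper open.
Joint ranges: [-3.06, 3.06], [-0.37, 2.12], [-1.25, 1.32], [0.18, 2.47], [-1.1, 4.24], [0.23, 1.98], [-2.94, 2.94]. Speed limits (rad/s): [2.57, 2.57, 3.14, 3.14, 3.14, 3.14, 3.14].

INTERFACE

Orientations are given as [roll, pitch, yaw] about the fixed x, y, z axes, in that order (R = Rz(yaw) Ry(pitch) Rx(roll)).
In Python, from cell import monitor, cams, ctrl gives the robot as it stands.
- The arm moves only by the tool drive_tool, never from a script. Its argument "motion" is a list of rows, each an object with "fingers": the opening, from 0 (shut) to 1 (fully open); "linear": the shift along the tool's x, y, z in m, a list of three; "twist": the turn about the tool's z in rad. In form: [{"fingers": fingers, "linear": [x, y, z], "twist": twist}, ...]. A call has 1 to 5 rows; each row shifts and turns the commanded pose from where the row before left it, along the tool's axes as they then stand; what a row does not reach is not made up. A row lasts 1/12 s, in which the tool goes at most 41.7 mm and 7.16 degrees, less where a joint would pass 70% of its speed; a pose out of reach is approached as far as the arm can. A call with a gripper value outside its range is refused whole. The fingers move at their own pace and stop on an object; the grip force is fixed at half the most. Time passes only in rows, so rows that do not move let the fingers close. It gives the time, the measured TCP pose, the force, the opening and the grip force at its end, in the units of the state.
- monitor.read_state(): the state, without advancing time (a new reading comes with each control period).
- cams.get_image(name): name is "scene" or "top"; returns a dict with "color" (480x640x3 uint8, blue, green, red), "K" (3x3 intrinsics, pixels), "R" (3x3) and "t" (3): a world point X has camera coordinates R X + t. Camera axes: x right, y down, z forward; pixel columns grow to the right and rows downward; lengths in mm; the calibration is good to about 2 mm. A picture is of the moment at which its call begins. There is no depth.
- ctrl.finish_job(): hands the job in; it is judged then, once.
The state is a dict: "clock": time; "qpos": joint angles; "qd": joint speeds; "tau": joint torques, N m; "eef_pos": TCP position; "tool_rot": TCP orientation; "force": force on the tool from outside, world axes, zero at the start; "torque": the same for the moment, N m; "width": finger opening in mm; "gripper_force": force on a finger pad.
Only numpy, scipy, OpenCV 4.12 (cv2) and the standard library are available. Lean on these libraries where they do the work, as an engineer would, in place of code of your own. Each camera call takes 0.05 s, during which the arm holds its last target. There are 200 camera calls.

TASK

The boxcar is in one of two wooden trays pushed deep under the raised layout section. Take the pull hook from its stand, catch its prong behind the front lip of the boxcar's tray and draw the tray right out from under the section, never touching the trays with the fingers while they are in there, then lay the hook back in the notches of its stand. Lift the boxcar out of the tray and set it down (not drop it) upright in the middle of the service cradle, lengthwise with its wheels on the cradle's floor, leaving the tray out and the other tray and the rest of the bench undisturbed.

Things in the scene. Friction and masses are not known exactly. Their poses are not given: they have to be found in the camera images.
- shelf: raised layout section, fixed: open wooden grid on corner posts, 290 mm wide, 320 deep. Origin on the bench, middle of its open front face; x points into its depth, y along the front. Two bays centred at y = -68 and +68 mm, 126 wide between 14 mm high guide strips. Deck girders from 120 to 164 mm above the bench (scenery to 290 at the rear). No bottom board: the trays slide on the bench
- boxcar_tray: loose open wooden tray holding the boxcar, 200 mm long (x) x 100 wide x 34 high, 5 mm walls and floor, 0.2 to 0.4 kg. Origin: centre of its underside; x points to its rear, into the bay; the front lip is the wall at x = -100 to -95 mm. Starts in either bay, front lip 40 to 80 mm behind the shelf's front face. At least 28 mm of free floor between front lip and boxcar
- other_tray: the same tray with the tank car in it, in the other bay; must stay where it is
- boxcar: loose model boxcar, oxide-brown, dark nearly flat roof: 140 mm long (x) x 50 wide (y) x 74 tall, 0.11 to 0.18 kg. Origin: centre of its underside at the level of the wheels' bottoms; z up. The flat sides run from 19 to 67 mm up. It stands lengthwise on the tray's 5 mm floor, rather to the rear
- tank_car: loose model tank car (a lying cylinder on wheels, 140 mm long, 72 mm tall) in the other tray; leave alone
- hook: loose pull hook, 0.11 kg, 208 mm long. Origin: centre of the wooden handle (x -45 to 45 mm, 20 wide in y, 24 high in z); x points along the rod to the prong, z up as it lies in the stand. A 6 mm steel rod runs on the axis to x = 160 mm, where the prong turns down (-z), ending 27 mm below the axis. Balances near the front half of the handle
- hook_tip (a point): centre of the prong's rounded end (radius 3 mm), at x = 160, z = -24 mm in the hook's frame
- hook_stand: fixed wooden stand, base 130 x 64 x 12 mm, origin on the bench, x as the lying hook's. Rear upright (14 mm thick, x = -32 mm) holds the handle in a notch 26 mm wide at the bottom, flared, cheeks up to 70 mm high; front upright (10 mm thick, x = 68 mm) holds the rod in an open V 43 mm wide, up to 80 mm high. The handle is free to grip between them
- hook_seat (a point): where the hook's origin lies when the hook is in the stand: 62 mm above the bench, over the stand's origin; axes as the hook's
- cradle: fixed service cradle: a wooden trough 170 mm long (x), open at the ends, 86 mm wide (y), origin on the bench below its middle. Level cork floor 60 mm wide, 15 mm above the bench, sides flaring outwards up to 45 mm above the bench (about 77 mm apart there)
- cradle_floor (a point): centre of the cradle's floor, 15 mm above the bench, axes as the cradle's
- glue_bottle: loose glue bottle, 42 mm across, 115 mm tall, origin at its underside; leave alone
- paint_jar: loose paint jar, 40 mm across, 45 mm tall; leave alone
- screwdriver: loose screwdriver lying on the bench, 150 mm long; leave alone
- model_truck: loose model truck, 105 x 40 x 42 mm; leave alone
- timber_house: loose half-built timber-frame model house, 96 x 76 x 84 mm; leave alone
- brush_mug: loose white mug, 76 mm across, 90 mm tall; leave alone
- track_panel: loose straight length of model track, 200 x 44 x 8 mm; leave alone
Mind the look-alikes: they are no part of the job. Of the things that look like the hook, the smaller one is meant.

How it is judged:
By the outcome, as a careful person would: the job done as asked, in the order asked, and still so for the second after the job is handed in, with the robot touching nothing.
It also fails if it takes over 66 s, if anything falls off the work surface, if the arm or the gripper's body presses on something with over 40 N, if the wrist force passes 120 N, or if a joint passes its speed limit or range.

## Working session

There is one attempt and no reset: what is moved stays moved. The work goes in short steps, Python scripts to look and compute and a tool call to move; the robot and the scene stay as the last step left them, time stands still between calls to the robot, and variables do not carry over. Pictures are saved under pics/ and viewed, at most 10 in all, crops included, and the job is handed in when it is done.

Besides the shell and the picture viewer there is one more tool, called after "Emit:" by a JSON object that holds its "api" and its "payload". drive_tool: Moves the arm, as the interface text tells. Its arguments: {"type":"object","properties":{"motion":{"type":"array"}},"required":["motion"]}

```bash
mkdir -p pics; ls; python3 - <<'E'
from cell import monitor, cams, ctrl
import cv2,numpy as np,pickle
print(monitor.read_state())
d={}
for n in("scene","top"):
    im=cams.get_image(n); d[n]=im; cv2.imwrite(f"pics/{n}0.png",im["color"]); print(n,im["K"].tolist(),im["R"].tolist(),im["t"].tolist())
pickle.dump(d,open("im0.pkl","wb"))
E
```

```text
pics
{'clock': 0.0, 'qpos': array([-1.26681104,  0.62934016,  0.03849249,  1.51839174, -0.02701675,
        0.99632034, -0.01997538]), 'qd': array([ 2.38325438e-03, -3.51752877e-04,  3.71656746e-04,  1.37886592e-03,
        2.26610876e-03, -3.44423302e-05, -1.60759233e-03]), 'tau': array([ 5.89971605e-04, -5.63409805e+01,  1.22685079e+00, -1.93442631e+01,
        1.11473768e-02,  1.06228862e-02, -3.82620826e-06]), 'eef_pos': array([234.68354052, 605.46297159, 230.38630768]), 'tool_rot': array([-3.13965292e+00,  4.16179795e-05,  2.77178149e+00]), 'force': array([ 0.36381576, -0.10279536,  0.49001307]), 'torque': array([-0.01056503, -0.0097297 , -0.04653712]), 'gripper_force': 0.0, 'width': 85.55971386044334}
scene [[600.582051949415, 0.0, 313.422829686092], [0.0, 600.582051949415, 241.85736072740218], [0.0, 0.0, 1.0]] [[-0.47702910258912856, 0.8788465885588588, -0.008479921076678863], [0.6851698450722594, 0.365825918100779, -0.6298521104587794], [-0.5504412036599978, -0.3062679732263533, -0.7766687903406154]] [172.45647881298265, -326.7405711956746, 1826.3852199920957]
top [[561.7806624776275, 0.0, 319.77040837605495], [0.0, 561.7806624776275, 230.29410230338993], [0.0, 0.0, 1.0]] [[-0.06733490195576373, -0.9977147278783708, -0.005597566720992967], [-0.9770182806694924, 0.0670732530169914, -0.20232760060690627], [0.20224067399075987, -0.00815478413613363, -0.9793018989461098]] [115.75657202692764, 502.3755543364516, 1360.2430193861708]
```

View pics/scene0.png

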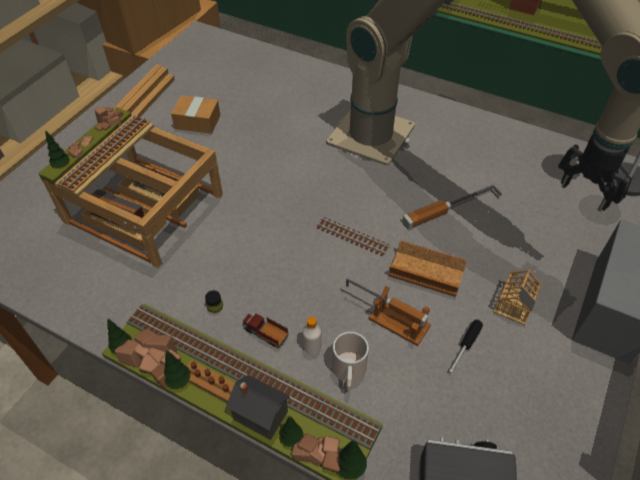

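View pics/top0.png

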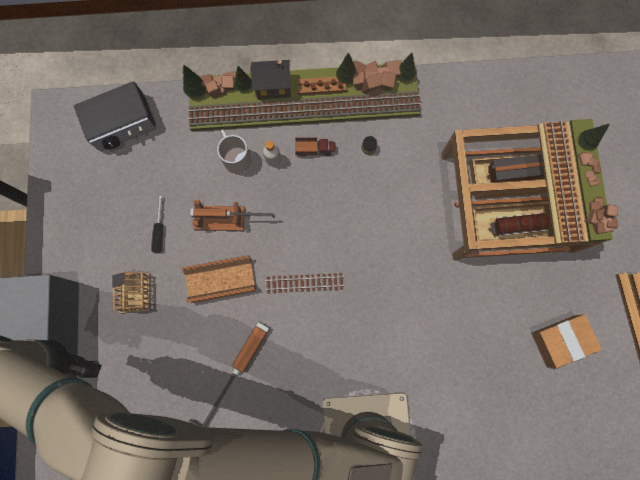

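The top view shows the shelf with its open front facing left at column 458 and two bays, with a dark-roofed car in the upper one at (517,168) and a reddish one in the lower at (520,225). The stand and hook are at (220,215), the cradle at (220,280), and the larger decoy hook at (250,350). The scene view agrees. I'll zoom in on the shelf and the stand.

```bash
cat > h.py <<'E'
import numpy as np,cv2,pickle
def ray(im,px):
    K,R,t=map(np.array,(im["K"],im["R"],im["t"])); c=-R.T@t
    d=R.T@np.linalg.inv(K)@np.array([px[0],px[1],1.]); return c,d
def at(im,px,z):
    c,d=ray(im,px); return c+d*(z-c[2])/d[2]
def proj(im,X):
    K,R,t=map(np.array,(im["K"],im["R"],im["t"])); p=K@(R@np.array(X,float)+t); return p[:2]/p[2]
def crop(im,x0,y0,x1,y1,s): 
    return cv2.resize(im["color"][y0:y1,x0:x1],None,fx=s,fy=s,interpolation=cv2.INTER_CUBIC)
E
python3 - <<'E'
from h import *
d=pickle.load(open("im0.pkl","rb"))
cv2.imwrite("pics/c1.png",crop(d["top"],440,110,620,260,4))
a=crop(d["top"],170,190,300,310,5); cv2.imwrite("pics/c2.png",a)
b=crop(d["scene"],340,230,480,350,5); cv2.imwrite("pics/c3.png",b)
E
```

```text
(no output)
```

View pics/c1.png

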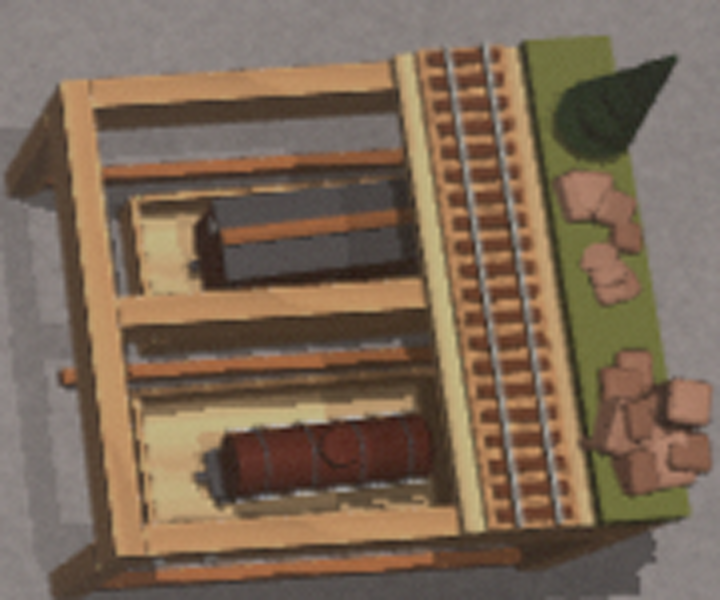

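View pics/c2.png

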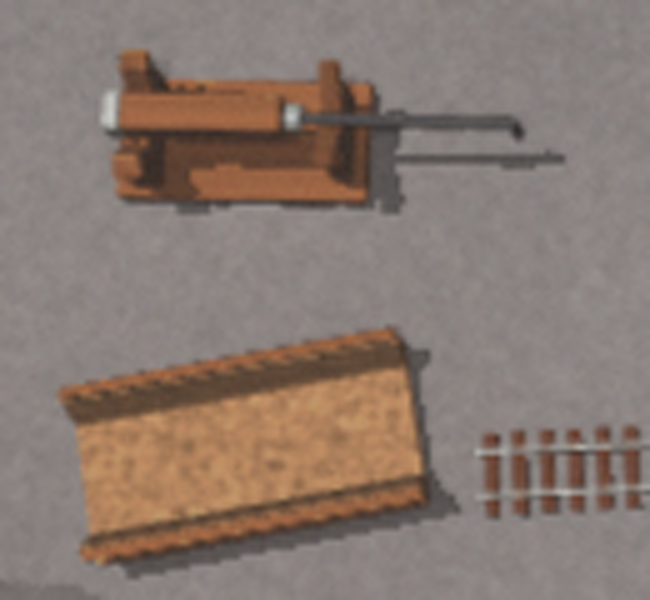

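View pics/c3.png

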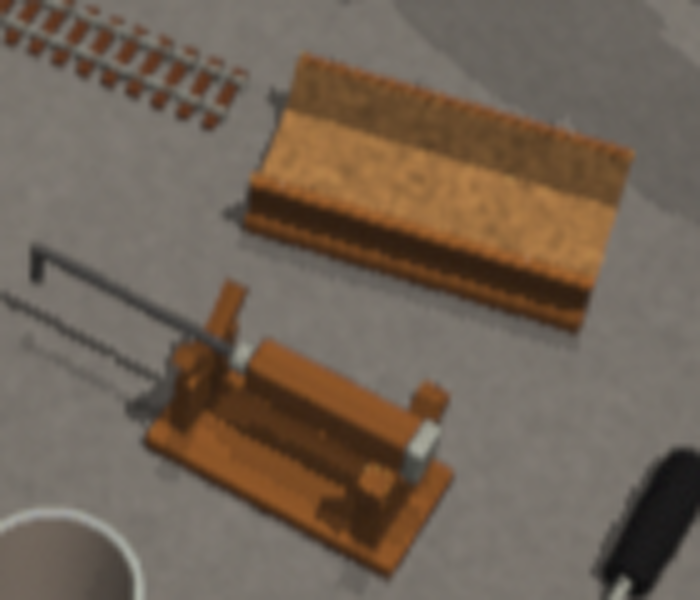

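The zoomed views confirm that the boxcar, with its dark flat roof, is in the upper bay and that its lip is near (472,165). The red tank cylinder is in the lower bay. Next I'll fit the poses.

```bash
cat > fit.py <<'E'
from h import *
from scipy.optimize import least_squares
def fit(obs,x0):
    # obs: (im, px, local xyz)
    def W(p,l): 
        c,s=np.cos(p[2]),np.sin(p[2]); return [p[0]+c*l[0]-s*l[1],p[1]+s*l[0]+c*l[1],l[2]]
    f=lambda p:np.concatenate([proj(im,W(p,l))-px for im,px,l in obs])
    r=least_squares(f,x0,x_scale=[100,100,1]); print(np.round(r.x,3)," res",np.round(r.fun.reshape(-1,2),1).tolist()); return r.x
E
python3 - <<'E'
from fit import *
d=pickle.load(open("im0.pkl","rb")); T,S=d["top"],d["scene"]
c1=lambda x,y:np.array([440+x/4,110+y/4]); c2=lambda x,y:np.array([170+x/5,190+y/5]); c3=lambda x,y:np.array([340+x/5,230+y/5])
print("shelf");sh=fit([(T,c1(62,83),(0,145,164)),(T,c1(118,556),(0,-145,164)),(T,c1(108,205),(0,131,0)) if 0 else (T,c1(5,192),(0,145,0)),(S,[156,223],(0,145,164)),(S,[216,154],(0,-145,164))],[560,-220,-1.57])
print("lip", [at(T,c1(*p),34).round(1).tolist() for p in((125,200),(134,288),(138,202))])
print("carroof front", [at(T,c1(*p),76).round(1).tolist() for p in((212,200),(222,285))])
# strips
print("strip", [at(T,c1(*p),14).round(1).tolist() for p in((105,172),(400,155),(60,377))])
print("stand");st=fit([(T,c2(375,85),(65,32,12)),(T,c2(370,200),(65,-32,12)),(T,c2(118,200),(-65,-32,12)),(S,c3(148,438),(65,32,12)),(S,c3(390,572),(-65,32,12)),(S,c3(453,468),(-65,-32,12))],[540,340,-1.57])
print("hook");fit([(T,c2(518,119),(160,0,62)),(T,c2(102,90),(-45,10,74)),(T,c2(103,130),(-45,-10,74)),(S,c3(38,247),(160,0,64)),(T,c2(300,117),(47,0,62))],st)
print("cradle");fit([(T,c2(58,392),(-85,43,45)),(T,c2(393,328),(85,43,45)),(T,c2(428,500),(85,-43,45)),(T,c2(82,555),(-85,-43,45)),(S,c3(302,55),(85,-43,45)),(S,c3(634,152),(-85,-43,45)),(S,c3(598,285),(-85,43,45)),(S,c3(250,180),(85,43,45))],[430,330,-1.4])
for n,p in dict(jar=(370,145),truck=(315,146),trackR=(343,283),mug=(232,150),bottle=(270,150),house=(132,292)).items(): print(n,at(T,p,30).round())
E
```

```text
shelf
[ 556.564 -251.933   -1.552]  res [[-3.5, 2.1], [-0.6, 3.1], [-3.0, -2.3], [-8.0, 1.3], [0.9, -5.6]]
lip [[672.5, -325.6, 34.0], [612.8, -324.2, 34.0], [670.6, -333.9, 34.0]]
carroof front [[655.2, -367.9, 76.0], [599.3, -366.9, 76.0]]
strip [[699.2, -320.8, 14.0], [697.4, -517.3, 14.0], [561.8, -274.8, 14.0]]
stand
[569.71  341.178  -1.659]  res [[-0.8, -1.2], [-1.0, -0.2], [-0.7, -1.1], [-1.2, -1.4], [0.1, -1.2], [0.2, -0.8]]
hook
[569.512 354.527  -1.647]  res [[-0.3, -0.1], [0.5, 0.1], [-0.1, -0.1], [-1.2, -0.9], [-1.6, 0.0]]
cradle
[406.991 343.576  -1.454]  res [[-0.6, -1.0], [-0.3, -0.6], [-1.8, -1.2], [-0.7, 0.5], [-0.5, -1.4], [0.1, -1.1], [-0.9, -0.8], [-0.4, -0.9]]
jar [733. -66.  30.]
truck [741.  78.  30.]
trackR [375.  32.  30.]
mug [745. 297.  30.]
bottle [738. 197.  30.]
house [389. 560.  30.]
```

The hook fit is consistent, with yaw -1.647 and residuals of about 1 px. The shelf fit is poor, at 3–8 px, so I'll look at it more closely in the scene view.

```bash
python3 - <<'E'
from h import *
d=pickle.load(open("im0.pkl","rb"))
cv2.imwrite("pics/c4.png",crop(d["scene"],40,100,230,270,4))
T=d["top"];c1=lambda x,y:np.array([440+x/4,110+y/4])
print([at(T,c1(*p),164).round(1).tolist() for p in((62,83),(118,556),(95,80),(150,556))])
E
```

```text
[[706.4, -258.2, 164.0], [418.8, -256.8, 164.0], [706.9, -278.1, 164.0], [417.5, -275.1, 164.0]]
```

View pics/c4.png

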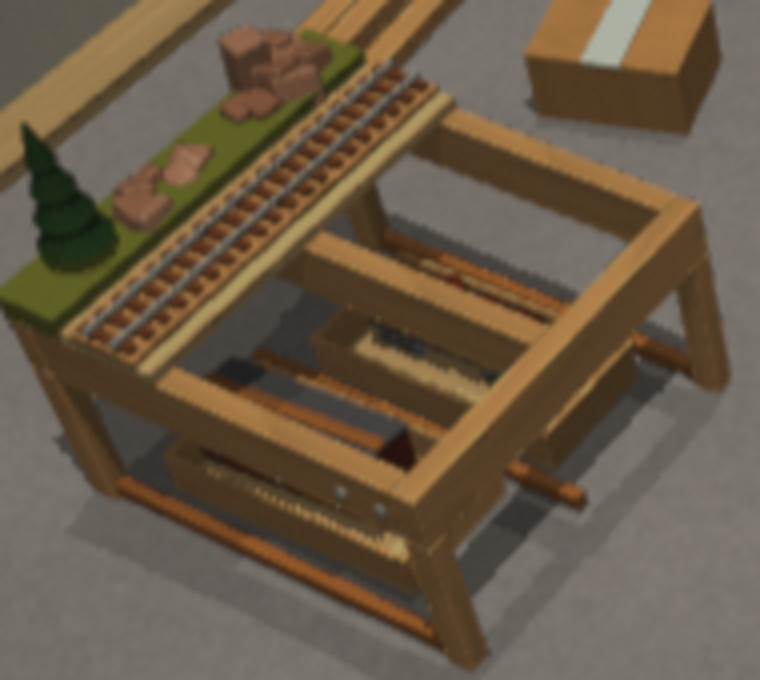

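```bash
python3 - <<'E'
from h import *
d=pickle.load(open("im0.pkl","rb"));S=d["scene"];T=d["top"]
c4=lambda x,y:np.array([40+x/4,100+y/4]);c1=lambda x,y:np.array([440+x/4,110+y/4])
print("front",[at(S,c4(*p),164).round(1).tolist() for p in((415,505),(702,207))])
print("tray bottom near corner",at(S,c4(413,590),0).round(1),"far rear",at(S,c4(170,478),0).round(1))
print("tray side top",[at(S,c4(*p),34).round(1).tolist() for p in((170,450),(405,548))])
print("side edge top",[at(T,c1(*p),34).round(1).tolist() for p in((125,200),(320,180))])
print("other tray", [at(T,c1(*p),34).round(1).tolist() for p in((135,392),(148,525),(435,370))])
E
```

```text
front [[710.8, -254.2, 164.0], [423.8, -250.8, 164.0]]
tray bottom near corner [ 675.2 -331.5    0. ] far rear [ 676.  -537.6    0. ]
tray side top [[675.0, -524.8, 34.0], [668.2, -333.7, 34.0]]
side edge top [[672.5, -325.6, 34.0], [677.3, -454.2, 34.0]]
other tray [[543.9, -316.3, 34.0], [457.2, -313.9, 34.0], [545.1, -509.8, 34.0]]
```

```bash
cat > plan.py <<'E'
import numpy as np,sys,json
from scipy.spatial.transform import Rotation as Ro
from cell import monitor
def plan(x,y,z,yaw,n,f,p0=None):
    s=monitor.read_state(); p=np.array(s["eef_pos"] if p0 is None else p0[:3]); rot=s["tool_rot"].copy()
    if p0 is not None: rot[2]=p0[3]
    R=Ro.from_euler("xyz",rot); dy=(yaw-rot[2]+np.pi)%(2*np.pi)-np.pi
    d=(np.array([x,y,z])-p)/n/1000; rows=[]
    for i in range(n):
        rows.append({"fingers":f,"linear":[round(float(v),4) for v in R.inv().apply(d)],"twist":round(-dy/n,4)})
        R=R*Ro.from_euler("z",-dy/n)
    print(f"clock {s['clock']:.2f} d/row {np.linalg.norm(d)*1000:.1f}mm twist/row {-dy/n:.3f} width {s['width']:.0f} grip {s['gripper_force']:.0f}")
    for i in range(0,n,5): print(json.dumps(rows[i:i+5]))
if __name__=="__main__":
    a=[float(v) for v in sys.argv[1:]]; plan(*a[:4],int(a[4]),a[5],a[6:] or None)
E
python3 plan.py 569 346.5 130 1.495 13 1
```

```text
clock 0.10 d/row 33.4mm twist/row 0.098 width 85 grip 0
[{"fingers": 1.0, "linear": [-0.0312, -0.0093, 0.0077], "twist": 0.0982}, {"fingers": 1.0, "linear": [-0.0319, -0.0062, 0.0077], "twist": 0.0982}, {"fingers": 1.0, "linear": [-0.0324, -0.003, 0.0077], "twist": 0.0982}, {"fingers": 1.0, "linear": [-0.0325, 0.0002, 0.0077], "twist": 0.0982}, {"fingers": 1.0, "linear": [-0.0324, 0.0034, 0.0077], "twist": 0.0982}]
[{"fingers": 1.0, "linear": [-0.0319, 0.0065, 0.0077], "twist": 0.0982}, {"fingers": 1.0, "linear": [-0.0311, 0.0096, 0.0077], "twist": 0.0982}, {"fingers": 1.0, "linear": [-0.03, 0.0126, 0.0077], "twist": 0.0982}, {"fingers": 1.0, "linear": [-0.0286, 0.0155, 0.0077], "twist": 0.0982}, {"fingers": 1.0, "linear": [-0.0269, 0.0182, 0.0077], "twist": 0.0982}]
[{"fingers": 1.0, "linear": [-0.025, 0.0208, 0.0077], "twist": 0.0982}, {"fingers": 1.0, "linear": [-0.0229, 0.0231, 0.0077], "twist": 0.0982}, {"fingers": 1.0, "linear": [-0.0205, 0.0253, 0.0077], "twist": 0.0982}]
```

Emit:
{"api": "drive_tool", "payload": {"motion": [{"fingers": 1.0,"linear": [-0.031,-0.009,0.0077],"twist": 0.098},{"fingers": 1.0,"linear": [-0.032,-0.006,0.0077],"twist": 0.098},{"fingers": 1.0,"linear": [-0.0325,-0.003,0.0077],"twist": 0.098},{"fingers": 1.0,"linear": [-0.0325,0.0,0.0077],"twist": 0.098},{"fingers": 1.0,"linear": [-0.0325,0.0035,0.0077],"twist": 0.098}]}}

```text
clock: 0.52
eef_pos: [364.5, 505.5, 192.1]
tool_rot: [-3.141, 0.0, 2.277]
force: [0.3, 0.9, -0.3]
width: 85.4
gripper_force: 0.0
```

Emit:
{"api": "drive_tool", "payload": {"motion": [{"fingers": 1.0,"linear": [-0.032,0.0065,0.0077],"twist": 0.098},{"fingers": 1.0,"linear": [-0.031,0.0095,0.0077],"twist": 0.098},{"fingers": 1.0,"linear": [-0.03,0.0125,0.0077],"twist": 0.098},{"fingers": 1.0,"linear": [-0.0285,0.0155,0.0077],"twist": 0.098},{"fingers": 1.0,"linear": [-0.027,0.018,0.0077],"twist": 0.098}]}}

```text
clock: 0.93
eef_pos: [492.9, 406.0, 153.6]
tool_rot: [-3.141, 0.0, 1.787]
force: [-0.2, -0.5, -0.1]
width: 85.1
gripper_force: 0.0
```

Emit:
{"api": "drive_tool", "payload": {"motion": [{"fingers": 0.6,"linear": [-0.025,0.021,0.0077],"twist": 0.098},{"fingers": 0.6,"linear": [-0.023,0.023,0.0077],"twist": 0.098},{"fingers": 0.6,"linear": [-0.0205,0.0255,0.0077],"twist": 0.098},{"fingers": 0.6,"linear": [0,0,0],"twist": 0},{"fingers": 0.6,"linear": [0,0,0],"twist": 0}]}}

```text
clock: 1.35
eef_pos: [571.1, 344.4, 130.1]
tool_rot: [-3.141, 0.003, 1.494]
force: [-0.3, -0.0, -0.8]
width: 51.3
gripper_force: 0.0
```

Emit:
{"api": "drive_tool", "payload": {"motion": [{"fingers": 0.6,"linear": [0.0004,-0.0005,0.025],"twist": 0},{"fingers": 0.6,"linear": [0.0004,-0.0005,0.025],"twist": 0},{"fingers": 0.6,"linear": [0.0004,-0.0005,0.02],"twist": 0},{"fingers": 0.6,"linear": [0.0004,-0.0005,0.017],"twist": 0},{"fingers": 0.6,"linear": [0,0,0],"twist": 0}]}}

```text
clock: 1.77
eef_pos: [563.6, 349.9, 40.4]
tool_rot: [-3.134, 0.003, 1.501]
force: [0.1, 0.1, -0.8]
width: 51.2
gripper_force: 0.0
```

```bash
python3 - <<'E'
from h import *
from cell import monitor,cams
S=cams.get_image("scene");T=cams.get_image("top")
a=np.hstack([crop(S,340,220,480,360,4)[:560,:400],crop(T,180,170,280,310,4)]);print(a.shape)
cv2.imwrite("pics/g.png",a)
E
```

```text
(560, 800, 3)
```

View pics/g.png

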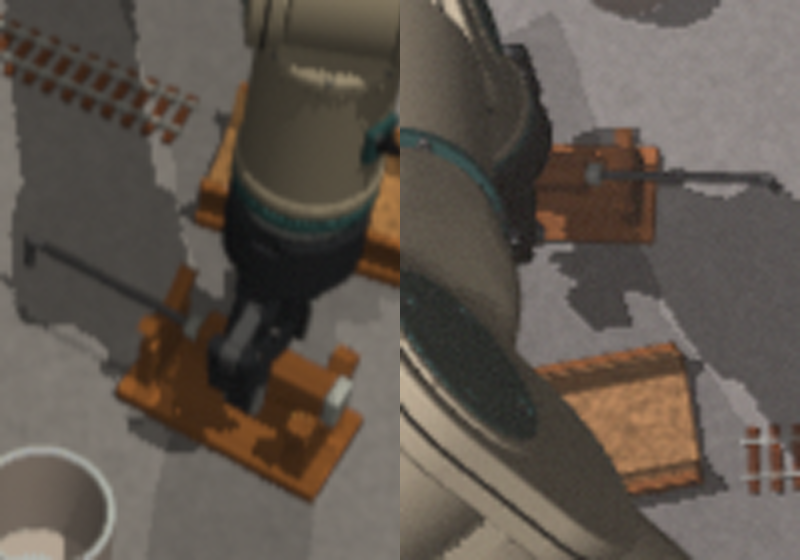

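The open gripper straddles the handle at about (240,370) in the left panel, with both fingers clear, and the hook is still seated with its prong at (775,183) in the right panel. I'll correct the offset and then close.

```bash
python3 -c "
from cell import monitor;s=monitor.read_state();print(s['eef_pos'],s['tool_rot'],s['force'],s['qd'].round(3),s['clock'])"; python3 plan.py 569.2 346.5 43 1.495 3 0.6
```

```text
[566.69818871 350.29393139  43.99634221] [-3.14006850e+00  2.32446576e-05  1.49968780e+00] [-0.12664365  0.70664091  1.06714519] [ 0.002 -0.029  0.018 -0.022 -0.    -0.003 -0.003] 1.8667
clock 1.87 d/row 1.6mm twist/row 0.002 width 52 grip 0
[{"fingers": 0.6, "linear": [-0.0012, 0.0009, 0.0003], "twist": 0.0016}, {"fingers": 0.6, "linear": [-0.0012, 0.0009, 0.0003], "twist": 0.0016}, {"fingers": 0.6, "linear": [-0.0012, 0.0009, 0.0003], "twist": 0.0016}]
```

Emit:
{"api": "drive_tool", "payload": {"motion": [{"fingers": 0.6,"linear": [0,0,0],"twist": 0},{"fingers": 0.6,"linear": [0,0,0],"twist": 0}]}}

```text
clock: 2.03
eef_pos: [568.6, 350.2, 45.8]
tool_rot: [3.14, -0.002, 1.498]
force: [0.3, -0.1, 0.3]
width: 51.4
gripper_force: 0.0
```

Emit:
{"api": "drive_tool", "payload": {"motion": [{"fingers": 0.6,"linear": [-0.0035,0.0005,0.0025],"twist": 0.003},{"fingers": 0.6,"linear": [0,0,0],"twist": 0},{"fingers": 0.3,"linear": [0,0,0],"twist": 0},{"fingers": 0,"linear": [0,0,0],"twist": 0},{"fingers": 0,"linear": [0,0,0],"twist": 0}]}}

```text
clock: 2.45
eef_pos: [571.0, 345.6, 42.7]
tool_rot: [3.136, -0.001, 1.494]
force: [2.1, 0.3, 0.2]
width: 19.0
gripper_force: 60.2
```

Emit:
{"api": "drive_tool", "payload": {"motion": [{"fingers": 0,"linear": [0,0,0],"twist": 0},{"fingers": 0,"linear": [0,0,0],"twist": 0},{"fingers": 0,"linear": [0,0,0],"twist": 0},{"fingers": 0,"linear": [0,0,0],"twist": 0}]}}

```text
clock: 2.78
eef_pos: [570.6, 345.6, 42.6]
tool_rot: [3.137, -0.001, 1.495]
force: [4.6, -0.8, 2.4]
width: 19.1
gripper_force: 60.7
```

Emit:
{"api": "drive_tool", "payload": {"motion": [{"fingers": 0,"linear": [0,0,-0.01],"twist": 0},{"fingers": 0,"linear": [0,0,-0.02],"twist": 0},{"fingers": 0,"linear": [0,0,-0.025],"twist": 0},{"fingers": 0,"linear": [0,0,-0.02],"twist": 0},{"fingers": 0,"linear": [0,0,0],"twist": 0}]}}

```text
clock: 3.2
eef_pos: [569.1, 347.2, 120.8]
tool_rot: [3.139, -0.004, 1.495]
force: [1.1, -0.2, -1.1]
width: 19.3
gripper_force: 60.2
```

```bash
python3 plan.py 622 -60 75 1.571 15 0; python3 -c "
from cell import monitor;print(monitor.read_state()['qpos'].round(2))"
```

```text
clock 3.20 d/row 27.5mm twist/row -0.005 width 19 grip 60
[{"fingers": 0.0, "linear": [-0.0268, 0.0056, 0.003], "twist": -0.0051}, {"fingers": 0.0, "linear": [-0.0268, 0.0054, 0.003], "twist": -0.0051}, {"fingers": 0.0, "linear": [-0.0269, 0.0053, 0.003], "twist": -0.0051}, {"fingers": 0.0, "linear": [-0.0269, 0.0052, 0.003], "twist": -0.0051}, {"fingers": 0.0, "linear": [-0.0269, 0.005, 0.003], "twist": -0.0051}]
[{"fingers": 0.0, "linear": [-0.0269, 0.0049, 0.003], "twist": -0.0051}, {"fingers": 0.0, "linear": [-0.027, 0.0047, 0.003], "twist": -0.0051}, {"fingers": 0.0, "linear": [-0.027, 0.0046, 0.003], "twist": -0.0051}, {"fingers": 0.0, "linear": [-0.027, 0.0045, 0.003], "twist": -0.0051}, {"fingers": 0.0, "linear": [-0.027, 0.0043, 0.003], "twist": -0.0051}]
[{"fingers": 0.0, "linear": [-0.0271, 0.0042, 0.003], "twist": -0.0051}, {"fingers": 0.0, "linear": [-0.0271, 0.0041, 0.003], "twist": -0.0051}, {"fingers": 0.0, "linear": [-0.0271, 0.0039, 0.003], "twist": -0.0051}, {"fingers": 0.0, "linear": [-0.0271, 0.0038, 0.003], "twist": -0.0051}, {"fingers": 0.0, "linear": [-0.0271, 0.0036, 0.003], "twist": -0.0051}]
[-0.78  0.8   0.33  1.57 -0.33  0.82 -0.39]
```

Emit:
{"api": "drive_tool", "payload": {"motion": [{"fingers": 0,"linear": [-0.027,0.0055,0.0],"twist": -0.005},{"fingers": 0,"linear": [-0.027,0.0055,0.0],"twist": -0.005},{"fingers": 0,"linear": [-0.027,0.0055,0.0],"twist": -0.005},{"fingers": 0,"linear": [-0.027,0.005,0.004],"twist": -0.005},{"fingers": 0,"linear": [-0.027,0.005,0.004],"twist": -0.005}]}}

```text
clock: 3.62
eef_pos: [583.9, 208.5, 107.9]
tool_rot: [-3.138, 0.0, 1.521]
force: [0.2, -0.1, -1.3]
width: 19.4
gripper_force: 60.2
```

Emit:
{"api": "drive_tool", "payload": {"motion": [{"fingers": 0,"linear": [-0.027,0.005,0.004],"twist": -0.005},{"fingers": 0,"linear": [-0.027,0.0045,0.004],"twist": -0.005},{"fingers": 0,"linear": [-0.027,0.0045,0.004],"twist": -0.005},{"fingers": 0,"linear": [-0.027,0.0045,0.004],"twist": -0.005},{"fingers": 0,"linear": [-0.027,0.0045,0.004],"twist": -0.005}]}}

```text
clock: 4.03
eef_pos: [601.3, 73.0, 87.6]
tool_rot: [-3.138, -0.001, 1.545]
force: [0.0, 0.6, -2.1]
width: 19.1
gripper_force: 60.1
```

Emit:
{"api": "drive_tool", "payload": {"motion": [{"fingers": 0,"linear": [-0.027,0.004,0.004],"twist": -0.005},{"fingers": 0,"linear": [-0.027,0.004,0.004],"twist": -0.005},{"fingers": 0,"linear": [-0.027,0.004,0.004],"twist": -0.005},{"fingers": 0,"linear": [-0.027,0.004,0.004],"twist": -0.005},{"fingers": 0,"linear": [-0.015,0.0,0.0],"twist": 0}]}}

```text
clock: 4.45
eef_pos: [615.4, -53.5, 71.2]
tool_rot: [-3.138, 0.001, 1.562]
force: [0.2, -1.1, -0.6]
width: 18.8
gripper_force: 60.1
```

Emit:
{"api": "drive_tool", "payload": {"motion": [{"fingers": 0,"linear": [0,0,0.0],"twist": 0},{"fingers": 0,"linear": [0,0,0],"twist": 0},{"fingers": 0,"linear": [0,0,0],"twist": 0}]}}

```text
clock: 4.7
eef_pos: [616.1, -47.6, 72.1]
tool_rot: [-3.14, -0.002, 1.566]
force: [0.1, 1.0, -0.9]
width: 19.1
gripper_force: 60.1
```

```bash
python3 - <<'E'
from h import *
from cell import monitor,cams
S=cams.get_image("scene");T=cams.get_image("top"); pickle.dump((S,T),open("im1.pkl","wb"))
a=np.hstack([crop(S,110,130,260,280,4)[:,:400],crop(T,380,100,480,250,4)]);print(a.shape)
cv2.imwrite("pics/h.png",a)
s=monitor.read_state();print(s['eef_pos'],s['tool_rot'],s['qpos'].round(2))
E
```

```text
(600, 800, 3)
[616.62956851 -47.16546943  72.43177501] [-3.14055763e+00 -1.80344672e-03  1.56747942e+00] [-0.1   0.8   0.21  1.74 -0.26  0.64  0.26]
```

View pics/h.png

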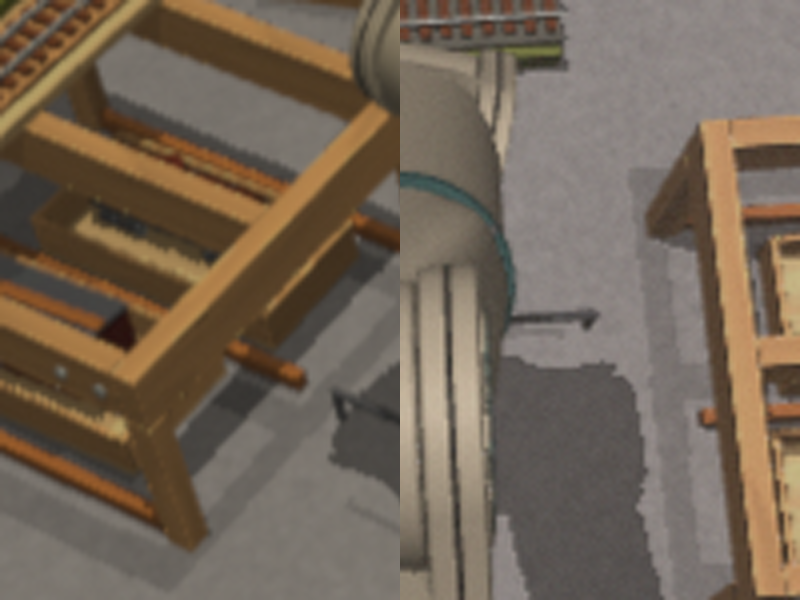

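The hook is held level. The prong is at about (429,177) in the top image, pointing at the boxcar's bay, whose lip is at (471,160). I'll check the tip position before going in.

```bash
python3 - <<'E'
from h import *
S,T=pickle.load(open("im1.pkl","rb"))
print("corner",at(T,(380+197/4,100+310/4),91).round(1), at(S,(110+337/4,130+390/4),91).round(1),"prong end S",at(S,(110+342/4,130+412/4),65).round(1))
print("lip S top", [at(S,(110+x/4,130+y/4),34).round(1).tolist() for x,y in((222,365),(135,455))])
E
python3 plan.py 623 -197 71 1.571 8 0
```

```text
corner [ 616.1 -199.    91. ] [ 613.6 -196.    91. ] prong end S [ 610.8 -199.4   65. ]
lip S top [[596.0, -311.6, 34.0], [682.8, -314.0, 34.0]]
clock 4.80 d/row 18.7mm twist/row -0.000 width 19 grip 60
[{"fingers": 0.0, "linear": [-0.0187, 0.0009, 0.0001], "twist": -0.0004}, {"fingers": 0.0, "linear": [-0.0187, 0.0009, 0.0001], "twist": -0.0004}, {"fingers": 0.0, "linear": [-0.0187, 0.0008, 0.0001], "twist": -0.0004}, {"fingers": 0.0, "linear": [-0.0187, 0.0008, 0.0001], "twist": -0.0004}, {"fingers": 0.0, "linear": [-0.0187, 0.0008, 0.0001], "twist": -0.0004}]
[{"fingers": 0.0, "linear": [-0.0187, 0.0008, 0.0001], "twist": -0.0004}, {"fingers": 0.0, "linear": [-0.0187, 0.0008, 0.0001], "twist": -0.0004}, {"fingers": 0.0, "linear": [-0.0187, 0.0008, 0.0001], "twist": -0.0004}]
```

Emit:
{"api": "drive_tool", "payload": {"motion": [{"fingers": 0,"linear": [-0.019,0.001,0],"twist": 0},{"fingers": 0,"linear": [-0.019,0.001,0],"twist": 0},{"fingers": 0,"linear": [-0.019,0.001,0],"twist": 0},{"fingers": 0,"linear": [-0.019,0.001,0],"twist": 0},{"fingers": 0,"linear": [-0.019,0.001,0],"twist": 0}]}}

```text
clock: 5.22
eef_pos: [621.6, -143.6, 72.7]
tool_rot: [-3.141, -0.001, 1.567]
force: [0.6, 0.8, -1.2]
width: 19.5
gripper_force: 60.2
```

Emit:
{"api": "drive_tool", "payload": {"motion": [{"fingers": 0,"linear": [-0.019,0.001,0],"twist": 0},{"fingers": 0,"linear": [-0.019,0.001,0],"twist": 0},{"fingers": 0,"linear": [-0.012,0,0],"twist": 0},{"fingers": 0,"linear": [0,0,0],"twist": 0},{"fingers": 0,"linear": [0,0,0],"twist": 0}]}}

```text
clock: 5.63
eef_pos: [623.0, -193.9, 72.5]
tool_rot: [-3.141, -0.001, 1.565]
force: [-0.2, -0.2, -0.3]
width: 19.5
gripper_force: 60.2
```

Emit:
{"api": "drive_tool", "payload": {"motion": [{"fingers": 0,"linear": [0,0,0],"twist": 0},{"fingers": 0,"linear": [0,0,0],"twist": 0},{"fingers": 0,"linear": [0,0,0],"twist": 0}]}}

```text
clock: 5.88
eef_pos: [623.4, -192.9, 72.6]
tool_rot: [-3.141, -0.001, 1.567]
force: [0.5, -0.3, -0.6]
width: 19.2
gripper_force: 60.2
```

```bash
python3 - <<'E'
from h import *
from cell import monitor,cams
T=cams.get_image("top");S=cams.get_image("scene"); pickle.dump((S,T),open("im2.pkl","wb"))
a=np.hstack([crop(T,440,120,540,220,5)[:,:400],crop(S,110,170,210,270,5)[:,:400]])
cv2.imwrite("pics/i.png",a)
s=monitor.read_state();print(s['eef_pos'],s['tool_rot'],s['force'])
E
```

```text
[ 623.30468207 -193.67581621   72.68278406] [-3.14155134e+00 -4.96646111e-04  1.56615161e+00] [-0.44605222 -0.28866705 -0.50772392]
```

View pics/i.png

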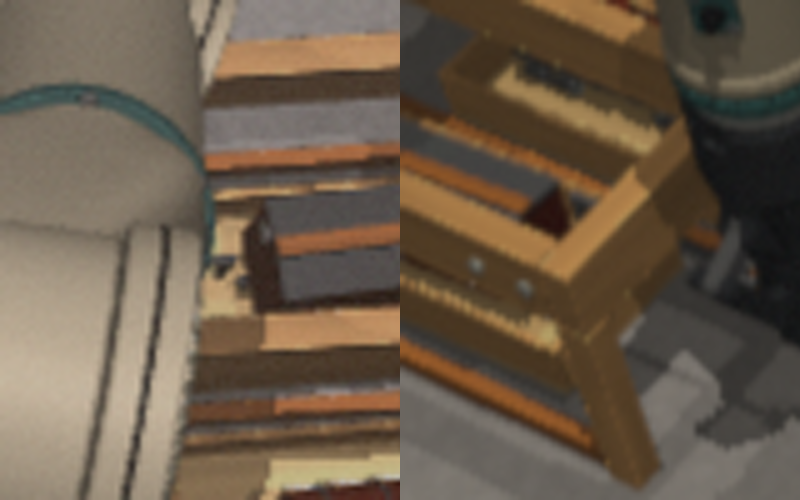

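The prong corner is at (485.6,173) over the pale tray floor, and the coupler is at (488,177). Before lowering I'll check the clearances at height.

```bash
python3 - <<'E'
from h import *
S,T=pickle.load(open("im2.pkl","rb"))
print("corner",at(T,(440+231/5,120+263/5),91.6).round(1),"coupler left end",[at(T,(440+237/5,120+285/5),z).round(1) for z in(20,30)],"prong pred px",proj(T,(622,-345,15)),"car front bottom",at(T,(440+250/5,120+312/5),24).round(1))
E
```

```text
corner [ 618.8 -341.5   91.6] coupler left end [array([ 627.7, -366.3,   20. ]), array([ 624.8, -363. ,   30. ])] prong pred px [479.06470433 180.17950291] car front bottom [ 611.5 -369.8   24. ]
```

Emit:
{"api": "drive_tool", "payload": {"motion": [{"fingers": 0,"linear": [0,0,0.012],"twist": 0},{"fingers": 0,"linear": [0,0,0.012],"twist": 0},{"fingers": 0,"linear": [0,0,0.012],"twist": 0},{"fingers": 0,"linear": [0,0,0.009],"twist": 0},{"fingers": 0,"linear": [0,0,0],"twist": 0}]}}

```text
clock: 6.4
eef_pos: [620.9, -194.1, 24.3]
tool_rot: [-3.136, -0.002, 1.565]
force: [-0.4, 0.1, -1.7]
width: 19.3
gripper_force: 60.2
```

Emit:
{"api": "drive_tool", "payload": {"motion": [{"fingers": 0,"linear": [0,0,0.003],"twist": 0},{"fingers": 0,"linear": [0,0,0],"twist": 0},{"fingers": 0,"linear": [0,0,0],"twist": 0}]}}

```text
clock: 6.65
eef_pos: [623.3, -195.0, 24.9]
tool_rot: [3.141, 0.0, 1.565]
force: [-0.3, -0.0, -0.6]
width: 19.1
gripper_force: 60.2
```

Emit:
{"api": "drive_tool", "payload": {"motion": [{"fingers": 0,"linear": [0.006,0,0],"twist": 0},{"fingers": 0,"linear": [0.008,0,0],"twist": 0},{"fingers": 0,"linear": [0.008,0,0],"twist": 0},{"fingers": 0,"linear": [0.008,0,0],"twist": 0},{"fingers": 0,"linear": [0.01,0,0],"twist": 0}]}}

```text
clock: 7.07
eef_pos: [623.6, -154.9, 25.1]
tool_rot: [3.141, 0.001, 1.564]
force: [-0.6, -3.5, 0.0]
width: 19.1
gripper_force: 60.2
```

Emit:
{"api": "drive_tool", "payload": {"motion": [{"fingers": 0,"linear": [0.012,0,0],"twist": 0},{"fingers": 0,"linear": [0.012,0,0],"twist": 0},{"fingers": 0,"linear": [0.012,0,0],"twist": 0},{"fingers": 0,"linear": [0.012,0,0],"twist": 0},{"fingers": 0,"linear": [0.012,0,0],"twist": 0}]}}

```text
clock: 7.48
eef_pos: [623.7, -93.5, 24.8]
tool_rot: [3.141, 0.0, 1.565]
force: [-0.5, -3.7, 0.4]
width: 19.3
gripper_force: 60.3
```

Emit:
{"api": "drive_tool", "payload": {"motion": [{"fingers": 0,"linear": [0.012,0,0],"twist": 0},{"fingers": 0,"linear": [0.012,0,0],"twist": 0},{"fingers": 0,"linear": [0.012,0,0],"twist": 0},{"fingers": 0,"linear": [0.01,0,0],"twist": 0},{"fingers": 0,"linear": [0.006,0,0],"twist": 0}]}}

```text
clock: 7.9
eef_pos: [623.8, -40.3, 24.5]
tool_rot: [-3.141, -0.001, 1.566]
force: [0.3, -2.6, -1.1]
width: 19.3
gripper_force: 60.4
```

```bash
python3 - <<'E'
from h import *
from cell import monitor,cams
T=cams.get_image("top");S=cams.get_image("scene"); pickle.dump((S,T),open("im3.pkl","wb"))
a=np.hstack([crop(T,400,100,540,240,4)[:,:],crop(S,110,150,220,290,4)[:,:240]])
cv2.imwrite("pics/j.png",a)
s=monitor.read_state();print(s['eef_pos'],s['tool_rot'],s['force'])
E
```

```text
[623.63344068 -39.65089325  24.34192854] [-3.14032178e+00 -2.51829942e-03  1.56716389e+00] [ 0.48203544  0.31922021 -1.16697138]
```

View pics/j.png

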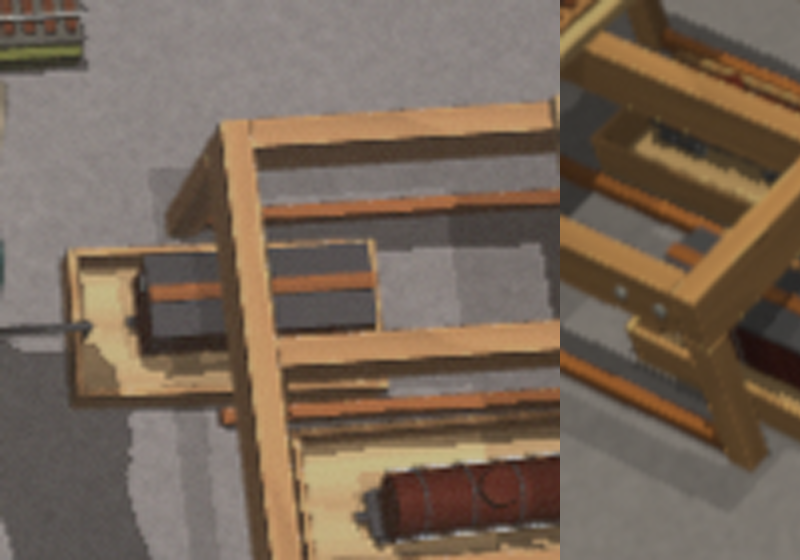

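The tray has come straight out, about halfway, with the prong behind the lip at (85,325) and the other tray unmoved. That was my last picture, so I'll measure numerically from here and continue the pull.

Emit:
{"api": "drive_tool", "payload": {"motion": [{"fingers": 0,"linear": [0.008,0,0],"twist": 0},{"fingers": 0,"linear": [0.012,0,0],"twist": 0},{"fingers": 0,"linear": [0.012,0,0],"twist": 0},{"fingers": 0,"linear": [0.012,0,0],"twist": 0},{"fingers": 0,"linear": [0.012,0,0],"twist": 0}]}}

```text
clock: 8.42
eef_pos: [624.2, 14.9, 24.6]
tool_rot: [-3.141, -0.0, 1.565]
force: [0.1, -2.6, -1.5]
width: 19.4
gripper_force: 60.1
```

Emit:
{"api": "drive_tool", "payload": {"motion": [{"fingers": 0,"linear": [0.012,0,0],"twist": 0},{"fingers": 0,"linear": [0.012,0,0],"twist": 0},{"fingers": 0,"linear": [0.012,0,0],"twist": 0},{"fingers": 0,"linear": [0.012,0,0],"twist": 0},{"fingers": 0,"linear": [0.012,0,0],"twist": 0}]}}

```text
clock: 8.83
eef_pos: [624.6, 74.6, 24.6]
tool_rot: [-3.141, -0.0, 1.565]
force: [0.1, -2.4, -1.2]
width: 19.0
gripper_force: 60.1
```

Emit:
{"api": "drive_tool", "payload": {"motion": [{"fingers": 0,"linear": [0.012,0,0],"twist": 0},{"fingers": 0,"linear": [0.012,0,0],"twist": 0},{"fingers": 0,"linear": [0.012,0,0],"twist": 0},{"fingers": 0,"linear": [0.01,0,0],"twist": 0},{"fingers": 0,"linear": [0.006,0,0],"twist": 0}]}}

```text
clock: 9.25
eef_pos: [624.8, 127.5, 24.6]
tool_rot: [-3.141, -0.001, 1.566]
force: [-0.2, -2.6, -1.7]
width: 19.1
gripper_force: 60.1
```

Emit:
{"api": "drive_tool", "payload": {"motion": [{"fingers": 0,"linear": [-0.006,0,0],"twist": 0},{"fingers": 0,"linear": [0,0,0],"twist": 0},{"fingers": 0,"linear": [0,0,-0.015],"twist": 0},{"fingers": 0,"linear": [0,0,-0.03],"twist": 0},{"fingers": 0,"linear": [0,0,-0.035],"twist": 0}]}}

```text
clock: 9.67
eef_pos: [623.3, 117.7, 103.7]
tool_rot: [-3.137, 0.001, 1.563]
force: [1.3, 0.2, -0.7]
width: 19.3
gripper_force: 60.2
```

Emit:
{"api": "drive_tool", "payload": {"motion": [{"fingers": 0,"linear": [0,0,-0.015],"twist": 0},{"fingers": 0,"linear": [0,0,0],"twist": 0}]}}

```text
clock: 9.83
eef_pos: [628.3, 118.2, 124.3]
tool_rot: [3.133, -0.001, 1.563]
force: [0.4, 0.3, -0.1]
width: 19.5
gripper_force: 60.2
```

```bash
python3 plan.py 569.5 346.5 120 1.495 11 0; python3 -c "
from cell import monitor;s=monitor.read_state();print(s['eef_pos'],s['tool_rot'])"
```

```text
clock 9.83 d/row 21.4mm twist/row 0.006 width 19 grip 60
[{"fingers": 0.0, "linear": [0.0207, -0.0055, 0.0004], "twist": 0.0062}, {"fingers": 0.0, "linear": [0.0207, -0.0056, 0.0004], "twist": 0.0062}, {"fingers": 0.0, "linear": [0.0206, -0.0058, 0.0004], "twist": 0.0062}, {"fingers": 0.0, "linear": [0.0206, -0.0059, 0.0004], "twist": 0.0062}, {"fingers": 0.0, "linear": [0.0206, -0.006, 0.0004], "twist": 0.0062}]
[{"fingers": 0.0, "linear": [0.0205, -0.0061, 0.0004], "twist": 0.0062}, {"fingers": 0.0, "linear": [0.0205, -0.0063, 0.0004], "twist": 0.0062}, {"fingers": 0.0, "linear": [0.0205, -0.0064, 0.0004], "twist": 0.0062}, {"fingers": 0.0, "linear": [0.0204, -0.0065, 0.0004], "twist": 0.0062}, {"fingers": 0.0, "linear": [0.0204, -0.0067, 0.0004], "twist": 0.0062}]
[{"fingers": 0.0, "linear": [0.0203, -0.0068, 0.0004], "twist": 0.0062}]
[628.26555057 118.24091851 124.3361183 ] [ 3.13334143e+00 -1.45010764e-03  1.56294255e+00]
```

Emit:
{"api": "drive_tool", "payload": {"motion": [{"fingers": 0,"linear": [0.0206,-0.0055,0],"twist": 0.006},{"fingers": 0,"linear": [0.0206,-0.0055,0],"twist": 0.006},{"fingers": 0,"linear": [0.0206,-0.0058,0],"twist": 0.006},{"fingers": 0,"linear": [0.0206,-0.0058,0],"twist": 0.006},{"fingers": 0,"linear": [0.0206,-0.006,0],"twist": 0.006}]}}

```text
clock: 10.25
eef_pos: [597.4, 222.6, 118.7]
tool_rot: [-3.14, 0.001, 1.533]
force: [0.4, -0.5, -1.4]
width: 19.1
gripper_force: 60.2
```

Emit:
{"api": "drive_tool", "payload": {"motion": [{"fingers": 0,"linear": [0.0205,-0.006,0],"twist": 0.006},{"fingers": 0,"linear": [0.0205,-0.006,0],"twist": 0.006},{"fingers": 0,"linear": [0.0205,-0.006,0],"twist": 0.006},{"fingers": 0,"linear": [0.0205,-0.006,0],"twist": 0.006},{"fingers": 0,"linear": [0.0205,-0.006,0],"twist": 0.006}]}}

```text
clock: 10.67
eef_pos: [572.5, 326.4, 118.6]
tool_rot: [-3.14, 0.001, 1.503]
force: [0.8, -0.3, -1.6]
width: 19.6
gripper_force: 60.3
```

Emit:
{"api": "drive_tool", "payload": {"motion": [{"fingers": 0,"linear": [0.02,-0.0055,0],"twist": 0.007},{"fingers": 0,"linear": [0,0,0],"twist": 0},{"fingers": 0,"linear": [0,0,0],"twist": 0},{"fingers": 0,"linear": [0,0,0],"twist": 0}]}}

```text
clock: 11.0
eef_pos: [569.1, 345.0, 118.9]
tool_rot: [-3.141, 0.002, 1.497]
force: [-0.6, -0.8, -0.9]
width: 19.0
gripper_force: 60.2
```

```bash
python3 plan.py 570.8 346 60 1.495 4 0; python3 - <<'E'
from h import *
from cell import monitor,cams
s=monitor.read_state();print(s['eef_pos'],s['tool_rot'])
S=cams.get_image("scene");T=cams.get_image("top");pickle.dump((S,T),open("im4.pkl","wb"))
# prong: dark pixels near predicted position, before vs now
for im,n in((S,"S"),(T,"T")):
    e=s['eef_pos']; u=np.array([np.cos(s['tool_rot'][2]),np.sin(s['tool_rot'][2]),0])
    for k in(60,100,140,151,160):
        X=e-u*k+[0,0,19]; p=proj(im,X); print(n,k,p.round(1),end=" ")
    g=cv2.cvtColor(im["color"],cv2.COLOR_BGR2GRAY); q=proj(im,e-u*120+[0,0,19]).round().astype(int)
    print("\n",g[q[1]-6:q[1]+7,q[0]])
E
```

```text
clock 11.00 d/row 14.7mm twist/row 0.000 width 19 grip 60
[{"fingers": 0.0, "linear": [0.0003, 0.0004, 0.0147], "twist": 0.0004}, {"fingers": 0.0, "linear": [0.0003, 0.0004, 0.0147], "twist": 0.0004}, {"fingers": 0.0, "linear": [0.0003, 0.0004, 0.0147], "twist": 0.0004}, {"fingers": 0.0, "linear": [0.0003, 0.0004, 0.0147], "twist": 0.0004}]
[569.11285255 345.01836126 118.89853879] [-3.14088753e+00  1.82653760e-03  1.49657590e+00]
S 60 [382.8 277.1] S 100 [366.9 269.3] S 140 [351.4 261.6] S 151 [347.2 259.5] S 160 [343.7 257.8] 
 [72 72 71 71 67 54 45 45 62 71 72 72 72]
T 60 [232.6 205.9] T 100 [249.4 206. ] T 140 [266.1 206.1] T 151 [270.8 206.1] T 160 [274.5 206.1] 
 [141 142 141 143 134 103  60  72 114 120 122 122 136]
```

The rod shows up within 1 px of where I predicted in both cameras, so the hook has not slipped. I'll lower it into the notches.

Emit:
{"api": "drive_tool", "payload": {"motion": [{"fingers": 0,"linear": [0.0003,0.0004,0.015],"twist": 0},{"fingers": 0,"linear": [0.0003,0.0004,0.015],"twist": 0},{"fingers": 0,"linear": [0.0003,0.0004,0.015],"twist": 0},{"fingers": 0,"linear": [0,0.0004,0.012],"twist": 0},{"fingers": 0,"linear": [0,0,0],"twist": 0}]}}

```text
clock: 11.52
eef_pos: [569.5, 345.5, 60.0]
tool_rot: [-3.138, 0.003, 1.496]
force: [-0.7, -0.5, -1.2]
width: 19.2
gripper_force: 60.2
```

Emit:
{"api": "drive_tool", "payload": {"motion": [{"fingers": 0,"linear": [0,0,0],"twist": 0},{"fingers": 0,"linear": [0,0,0],"twist": 0},{"fingers": 0,"linear": [0,0,0],"twist": 0}]}}

```text
clock: 11.77
eef_pos: [571.6, 347.7, 63.8]
tool_rot: [3.14, -0.001, 1.497]
force: [0.0, -0.1, -1.3]
width: 19.4
gripper_force: 60.2
```

Emit:
{"api": "drive_tool", "payload": {"motion": [{"fingers": 0,"linear": [-0.001,-0.001,0.007],"twist": 0.001},{"fingers": 0,"linear": [0,0,0.006],"twist": 0},{"fingers": 0,"linear": [0,0,0.005],"twist": 0},{"fingers": 0,"linear": [0,0,0],"twist": 0},{"fingers": 0,"linear": [0,0,0],"twist": 0}]}}

```text
clock: 12.18
eef_pos: [569.9, 346.4, 44.4]
tool_rot: [3.141, 0.0, 1.497]
force: [0.6, -1.1, -1.1]
width: 19.3
gripper_force: 60.2
```

Emit:
{"api": "drive_tool", "payload": {"motion": [{"fingers": 0,"linear": [0,0,0.002],"twist": 0},{"fingers": 0,"linear": [0,0,0],"twist": 0}]}}

```text
clock: 12.35
eef_pos: [570.5, 346.6, 42.9]
tool_rot: [3.14, -0.0, 1.497]
force: [3.5, 0.4, -0.2]
width: 19.0
gripper_force: 60.4
```

Emit:
{"api": "drive_tool", "payload": {"motion": [{"fingers": 0,"linear": [0,0,0.0005],"twist": 0},{"fingers": 0.15,"linear": [0,0,0],"twist": 0},{"fingers": 0.3,"linear": [0,0,0],"twist": 0},{"fingers": 0.6,"linear": [0,0,0],"twist": 0},{"fingers": 0.6,"linear": [0,0,0],"twist": 0}]}}

```text
clock: 12.77
eef_pos: [568.5, 346.8, 41.8]
tool_rot: [-3.14, 0.0, 1.497]
force: [0.2, 1.4, 0.1]
width: 48.8
gripper_force: 0.0
```

Emit:
{"api": "drive_tool", "payload": {"motion": [{"fingers": 0.6,"linear": [0,0,0],"twist": 0},{"fingers": 0.6,"linear": [0,0,-0.01],"twist": 0},{"fingers": 0.6,"linear": [0,0,-0.02],"twist": 0},{"fingers": 0.6,"linear": [0,0,-0.03],"twist": 0},{"fingers": 0.6,"linear": [0,0,-0.035],"twist": 0}]}}

```text
clock: 13.18
eef_pos: [568.2, 346.0, 137.2]
tool_rot: [-3.138, 0.002, 1.497]
force: [0.1, 0.5, 0.4]
width: 51.3
gripper_force: 0.0
```

Emit:
{"api": "drive_tool", "payload": {"motion": [{"fingers": 1,"linear": [0,0,-0.035],"twist": 0},{"fingers": 1,"linear": [0,0,-0.03],"twist": 0},{"fingers": 1,"linear": [0,0,0],"twist": 0}]}}

```text
clock: 13.43
eef_pos: [573.5, 348.1, 210.2]
tool_rot: [3.131, -0.007, 1.497]
force: [1.2, 0.5, 1.1]
width: 84.3
gripper_force: 0.0
```

```bash
python3 - <<'E'
from fit import *
from cell import cams,monitor
d=pickle.load(open("im0.pkl","rb")); S=cams.get_image("scene");T=cams.get_image("top");pickle.dump((S,T),open("im5.pkl","wb"))
# hook unchanged? diff around rod
for n,im in(("scene",S),("top",T)):
    df=np.abs(im["color"].astype(int)-d[n]["color"]).max(2)
    u=np.array([np.cos(-1.647),np.sin(-1.647),0])
    for k in(-40,60,100,130,155):
        q=proj(im,np.array([569.5,354.5,62])+k*u).round().astype(int); 
        g=lambda m:cv2.cvtColor(m["color"],cv2.COLOR_BGR2GRAY)[q[1]-4:q[1]+5,q[0]].tolist()
        print(n,k,q,g(d[n]),g(im))
# car roof: dark stripe segmentation in top; tray pale wood; print extents in expected area
hsv=cv2.cvtColor(T["color"],cv2.COLOR_BGR2HSV)
E0=[-0]
ctr=proj(T,(624,-130,79)).round().astype(int); print("ctr",ctr,hsv[ctr[1]-22:ctr[1]+23:2,ctr[0]].tolist())
print(hsv[ctr[1]+3,ctr[0]-60:ctr[0]+61:3].tolist())
print(monitor.read_state()["eef_pos"])
E
```

```text
scene -40 [423 318] [96, 101, 113, 140, 156, 162, 150, 111, 79] [99, 100, 105, 120, 145, 128, 91, 74, 72]
scene 60 [384 298] [83, 81, 79, 68, 66, 62, 49, 45, 42] [51, 66, 73, 65, 62, 58, 49, 46, 42]
scene 100 [369 290] [119, 117, 115, 106, 86, 67, 68, 99, 114] [73, 73, 72, 70, 59, 47, 47, 63, 70]
scene 130 [357 285] [118, 114, 94, 74, 64, 84, 106, 113, 112] [73, 72, 70, 60, 50, 44, 60, 69, 69]
scene 155 [348 280] [117, 115, 106, 85, 65, 47, 57, 65, 68] [72, 71, 71, 71, 71, 64, 49, 47, 53]
top -40 [194 213] [117, 113, 116, 113, 114, 113, 87, 67, 84] [82, 84, 87, 87, 88, 85, 68, 57, 61]
top 60 [234 213] [95, 99, 101, 81, 79, 73, 82, 90, 87] [70, 77, 76, 68, 61, 71, 76, 77, 63]
top 100 [249 214] [137, 126, 87, 93, 78, 61, 74, 83, 84] [88, 85, 68, 62, 59, 73, 79, 88, 89]
top 130 [261 214] [131, 131, 123, 88, 86, 85, 119, 131, 132] [139, 132, 106, 60, 74, 121, 129, 83, 86]
top 155 [271 214] [134, 134, 125, 86, 84, 82, 118, 132, 135] [138, 133, 94, 88, 78, 104, 140, 142, 141]
ctr [401 178] [[4, 14, 148], [10, 15, 150], [12, 17, 146], [6, 17, 148], [13, 31, 147], [16, 95, 159], [0, 9, 85], [0, 12, 88], [15, 12, 88], [11, 110, 134], [11, 141, 159], [11, 65, 86], [0, 8, 93], [0, 13, 96], [165, 6, 91], [0, 14, 90], [10, 55, 56], [12, 70, 55], [17, 94, 111], [15, 91, 131], [16, 93, 150], [17, 97, 202], [17, 104, 181]]
[[3, 16, 147], [9, 17, 147], [10, 16, 146], [6, 17, 149], [17, 106, 182], [16, 98, 130], [20, 89, 200], [20, 91, 201], [20, 91, 202], [16, 98, 189], [0, 12, 87], [0, 8, 93], [0, 11, 97], [8, 11, 95], [173, 11, 93], [6, 14, 93], [10, 8, 93], [8, 11, 94], [0, 11, 93], [8, 11, 93], [0, 14, 93], [12, 14, 94], [0, 11, 95], [171, 19, 94], [0, 16, 94], [5, 16, 93], [173, 11, 94], [170, 8, 93], [0, 8, 94], [13, 104, 101], [9, 20, 129], [10, 16, 141], [5, 21, 147], [3, 18, 144], [11, 22, 129], [3, 20, 130], [9, 18, 138], [8, 19, 147], [10, 16, 144], [15, 100, 89], [18, 104, 179]]
[570.29369238 347.0547246  204.50708118]
```

```bash
cat > car.py <<'E'
from h import *
def roof(T,x0,y0,x1,y1,z=79,save=None):
    hsv=cv2.cvtColor(T["color"],cv2.COLOR_BGR2HSV)[y0:y1,x0:x1]
    m=((hsv[...,1]<35)&(hsv[...,2]>72)&(hsv[...,2]<115)).astype(np.uint8)
    n,l,st,_=cv2.connectedComponentsWithStats(m)
    keep=[i for i in range(1,n) if st[i,4]>100]; print([st[i].tolist() for i in keep])
    ys,xs=np.nonzero(np.isin(l,keep)); 
    P=np.array([at(T,(x+x0,y+y0),z)[:2] for x,y in zip(xs,ys)],np.float32)
    r=cv2.minAreaRect(P); print("rect",np.round(r[0],1),np.round(r[1],1),round(r[2],2)); return r
E
python3 - <<'E'
from car import *
S,T=pickle.load(open("im5.pkl","rb"))
roof(T,362,162,434,200)
hsv=cv2.cvtColor(T["color"],cv2.COLOR_BGR2HSV)
# tray extents at z=34: wood pixels
w=((hsv[...,1]>60)&(hsv[...,0]>8)&(hsv[...,0]<25)).astype(np.uint8)
n,l,st,_=cv2.connectedComponentsWithStats(w[140:225,320:446])
for i in range(1,n):
    if st[i,4]>60:print(st[i]+[320,140,0,0,0])
E
```

```text
[[8, 4, 56, 9, 357], [9, 16, 56, 11, 472]]
rect [ 626.7 -123.7] [139.7  52.9] 88.63
[ 352  165   80   41 2072]
```

```bash
python3 plan.py 626.5 -123.7 130 1.553 15 1;python3 - <<'E'
from h import *
S,T=pickle.load(open("im5.pkl","rb")); print([at(T,p,34).round(1).tolist() for p in((352,185),(432,185),(390,165),(390,205))])
E
```

```text
clock 13.53 d/row 32.0mm twist/row -0.004 width 85 grip 0
[{"fingers": 1.0, "linear": [-0.031, 0.006, 0.0049], "twist": -0.0037}, {"fingers": 1.0, "linear": [-0.0311, 0.0059, 0.0049], "twist": -0.0037}, {"fingers": 1.0, "linear": [-0.0311, 0.0058, 0.0049], "twist": -0.0037}, {"fingers": 1.0, "linear": [-0.0311, 0.0057, 0.0049], "twist": -0.0037}, {"fingers": 1.0, "linear": [-0.0311, 0.0056, 0.0049], "twist": -0.0037}]
[{"fingers": 1.0, "linear": [-0.0311, 0.0055, 0.0049], "twist": -0.0037}, {"fingers": 1.0, "linear": [-0.0312, 0.0053, 0.0049], "twist": -0.0037}, {"fingers": 1.0, "linear": [-0.0312, 0.0052, 0.0049], "twist": -0.0037}, {"fingers": 1.0, "linear": [-0.0312, 0.0051, 0.0049], "twist": -0.0037}, {"fingers": 1.0, "linear": [-0.0312, 0.005, 0.0049], "twist": -0.0037}]
[{"fingers": 1.0, "linear": [-0.0312, 0.0049, 0.0049], "twist": -0.0037}, {"fingers": 1.0, "linear": [-0.0313, 0.0048, 0.0049], "twist": -0.0037}, {"fingers": 1.0, "linear": [-0.0313, 0.0046, 0.0049], "twist": -0.0037}, {"fingers": 1.0, "linear": [-0.0313, 0.0045, 0.0049], "twist": -0.0037}, {"fingers": 1.0, "linear": [-0.0313, 0.0044, 0.0049], "twist": -0.0037}]
[[626.4, -10.0, 34.0], [612.2, -216.3, 34.0], [673.6, -113.1, 34.0], [566.5, -103.1, 34.0]]
```

The tray is fully out: its rear is at y≈-216 and the shelf front is at -256. I'll go to the boxcar now.

Emit:
{"api": "drive_tool", "payload": {"motion": [{"fingers": 1,"linear": [-0.031,0.006,0.005],"twist": -0.004},{"fingers": 1,"linear": [-0.031,0.006,0.005],"twist": -0.004},{"fingers": 1,"linear": [-0.031,0.006,0.005],"twist": -0.004},{"fingers": 1,"linear": [-0.031,0.0055,0.005],"twist": -0.004},{"fingers": 1,"linear": [-0.031,0.0055,0.005],"twist": -0.004}]}}

```text
clock: 13.95
eef_pos: [587.0, 188.5, 175.6]
tool_rot: [-3.139, 0.001, 1.517]
force: [0.9, 0.4, 0.6]
width: 85.4
gripper_force: 0.0
```

Emit:
{"api": "drive_tool", "payload": {"motion": [{"fingers": 1,"linear": [-0.031,0.0055,0.005],"twist": -0.004},{"fingers": 1,"linear": [-0.031,0.0055,0.005],"twist": -0.004},{"fingers": 1,"linear": [-0.031,0.005,0.005],"twist": -0.004},{"fingers": 1,"linear": [-0.031,0.005,0.005],"twist": -0.004},{"fingers": 1,"linear": [-0.031,0.005,0.005],"twist": -0.004}]}}

```text
clock: 14.37
eef_pos: [605.8, 32.7, 150.6]
tool_rot: [-3.138, 0.0, 1.537]
force: [1.1, -1.3, -0.3]
width: 85.3
gripper_force: 0.0
```

Emit:
{"api": "drive_tool", "payload": {"motion": [{"fingers": 1,"linear": [-0.031,0.005,0.005],"twist": -0.004},{"fingers": 1,"linear": [-0.031,0.005,0.005],"twist": -0.004},{"fingers": 1,"linear": [-0.031,0.0045,0.005],"twist": -0.004},{"fingers": 1,"linear": [-0.031,0.0045,0.005],"twist": -0.003},{"fingers": 1,"linear": [-0.031,0.0045,0.005],"twist": 0}]}}

```text
clock: 14.78
eef_pos: [625.3, -122.6, 125.5]
tool_rot: [-3.138, -0.001, 1.552]
force: [-0.2, 0.7, 0.2]
width: 85.6
gripper_force: 0.0
```

Emit:
{"api": "drive_tool", "payload": {"motion": [{"fingers": 1,"linear": [0,0,0],"twist": 0},{"fingers": 1,"linear": [0,0,0],"twist": 0},{"fingers": 1,"linear": [0,0,0],"twist": 0},{"fingers": 1,"linear": [0,0,0],"twist": 0}]}}

```text
clock: 15.12
eef_pos: [626.2, -119.4, 126.5]
tool_rot: [-3.14, -0.002, 1.554]
force: [0.4, 0.8, -0.2]
width: 85.2
gripper_force: 0.0
```

```bash
python3 plan.py 626.5 -123.7 60 1.553 5 1; python3 -c "
from cell import monitor;s=monitor.read_state();print(s['eef_pos'],s['tool_rot'])"
```

```text
clock 15.12 d/row 13.3mm twist/row 0.000 width 85 grip 0
[{"fingers": 1.0, "linear": [-0.0009, 0.0001, 0.0133], "twist": 0.0001}, {"fingers": 1.0, "linear": [-0.0009, 0.0001, 0.0133], "twist": 0.0001}, {"fingers": 1.0, "linear": [-0.0009, 0.0001, 0.0133], "twist": 0.0001}, {"fingers": 1.0, "linear": [-0.0009, 0.0001, 0.0133], "twist": 0.0001}, {"fingers": 1.0, "linear": [-0.0009, 0.0001, 0.0133], "twist": 0.0001}]
[ 626.20067046 -119.41821018  126.48705599] [-3.14004505e+00 -1.65145136e-03  1.55374530e+00]
```

Emit:
{"api": "drive_tool", "payload": {"motion": [{"fingers": 1,"linear": [-0.001,0,0.016],"twist": 0},{"fingers": 1,"linear": [-0.001,0,0.016],"twist": 0},{"fingers": 1,"linear": [-0.001,0,0.016],"twist": 0},{"fingers": 1,"linear": [-0.001,0,0.015],"twist": 0},{"fingers": 1,"linear": [0,0,0.01],"twist": 0}]}}

```text
clock: 15.53
eef_pos: [625.8, -123.5, 52.7]
tool_rot: [-3.14, -0.001, 1.554]
force: [-0.9, -0.4, 0.4]
width: 85.4
gripper_force: 0.0
```

Emit:
{"api": "drive_tool", "payload": {"motion": [{"fingers": 1,"linear": [0,0,0.007],"twist": 0},{"fingers": 1,"linear": [0,0,0.004],"twist": 0},{"fingers": 1,"linear": [0,0,0],"twist": 0},{"fingers": 1,"linear": [0,0,0],"twist": 0}]}}

```text
clock: 15.87
eef_pos: [626.9, -125.3, 43.6]
tool_rot: [3.141, 0.0, 1.552]
force: [0.5, -0.2, 0.0]
width: 85.4
gripper_force: 0.0
```

Emit:
{"api": "drive_tool", "payload": {"motion": [{"fingers": 0.8,"linear": [0.001,0,0.003],"twist": 0},{"fingers": 0.7,"linear": [0,0,0],"twist": 0},{"fingers": 0.6,"linear": [0,0,0],"twist": 0},{"fingers": 0.5,"linear": [0,0,0],"twist": 0},{"fingers": 0.4,"linear": [0,0,0],"twist": 0}]}}

```text
clock: 16.28
eef_pos: [627.6, -124.5, 41.1]
tool_rot: [3.139, 0.0, 1.552]
force: [0.8, 0.1, 4.3]
width: 50.1
gripper_force: 61.2
```

Emit:
{"api": "drive_tool", "payload": {"motion": [{"fingers": 0,"linear": [0,0,0],"twist": 0},{"fingers": 0,"linear": [0,0,0],"twist": 0},{"fingers": 0,"linear": [0,0,0],"twist": 0}]}}

```text
clock: 16.53
eef_pos: [627.6, -124.5, 41.1]
tool_rot: [3.139, 0.0, 1.552]
force: [1.3, 1.1, 5.4]
width: 49.9
gripper_force: 61.3
```

Emit:
{"api": "drive_tool", "payload": {"motion": [{"fingers": 0,"linear": [0,0,-0.008],"twist": 0},{"fingers": 0,"linear": [0,0,-0.015],"twist": 0},{"fingers": 0,"linear": [0,0,-0.025],"twist": 0},{"fingers": 0,"linear": [0,0,-0.03],"twist": 0},{"fingers": 0,"linear": [0,0,-0.03],"twist": 0}]}}

```text
clock: 16.95
eef_pos: [624.8, -124.5, 148.4]
tool_rot: [-3.138, -0.0, 1.551]
force: [0.6, -0.3, -1.1]
width: 49.6
gripper_force: 61.6
```

Emit:
{"api": "drive_tool", "payload": {"motion": [{"fingers": 0,"linear": [0,0,-0.025],"twist": 0},{"fingers": 0,"linear": [0,0,0],"twist": 0},{"fingers": 0,"linear": [0,0,0],"twist": 0}]}}

```text
clock: 17.2
eef_pos: [626.7, -124.8, 174.4]
tool_rot: [3.14, 0.0, 1.552]
force: [-0.7, -0.1, -1.9]
width: 49.8
gripper_force: 61.7
```

```bash
python3 plan.py 407 343 150 1.688 20 0; python3 -c "
from cell import monitor;s=monitor.read_state();print(s['eef_pos'],s['tool_rot'],s['force'],s['qpos'])"
```

```text
clock 17.20 d/row 25.9mm twist/row -0.007 width 50 grip 62
[{"fingers": 0.0, "linear": [0.0232, -0.0114, 0.0012], "twist": -0.0068}, {"fingers": 0.0, "linear": [0.0233, -0.0113, 0.0012], "twist": -0.0068}, {"fingers": 0.0, "linear": [0.0233, -0.0111, 0.0012], "twist": -0.0068}, {"fingers": 0.0, "linear": [0.0234, -0.011, 0.0012], "twist": -0.0068}, {"fingers": 0.0, "linear": [0.0235, -0.0108, 0.0012], "twist": -0.0068}]
[{"fingers": 0.0, "linear": [0.0236, -0.0106, 0.0012], "twist": -0.0068}, {"fingers": 0.0, "linear": [0.0236, -0.0105, 0.0012], "twist": -0.0068}, {"fingers": 0.0, "linear": [0.0237, -0.0103, 0.0012], "twist": -0.0068}, {"fingers": 0.0, "linear": [0.0238, -0.0102, 0.0012], "twist": -0.0068}, {"fingers": 0.0, "linear": [0.0238, -0.01, 0.0012], "twist": -0.0068}]
[{"fingers": 0.0, "linear": [0.0239, -0.0098, 0.0012], "twist": -0.0068}, {"fingers": 0.0, "linear": [0.024, -0.0097, 0.0012], "twist": -0.0068}, {"fingers": 0.0, "linear": [0.024, -0.0095, 0.0012], "twist": -0.0068}, {"fingers": 0.0, "linear": [0.0241, -0.0093, 0.0012], "twist": -0.0068}, {"fingers": 0.0, "linear": [0.0242, -0.0092, 0.0012], "twist": -0.0068}]
[{"fingers": 0.0, "linear": [0.0242, -0.009, 0.0012], "twist": -0.0068}, {"fingers": 0.0, "linear": [0.0243, -0.0088, 0.0012], "twist": -0.0068}, {"fingers": 0.0, "linear": [0.0243, -0.0087, 0.0012], "twist": -0.0068}, {"fingers": 0.0, "linear": [0.0244, -0.0085, 0.0012], "twist": -0.0068}, {"fingers": 0.0, "linear": [0.0245, -0.0083, 0.0012], "twist": -0.0068}]
[ 626.65488505 -124.79909062  174.44328079] [3.14004599e+00 2.82452534e-04 1.55157360e+00] [-0.67006583 -0.14838201 -1.89837857] [-0.03062822  0.69274239  0.31026987  1.61529232 -0.25744834  0.87243021
  0.35942378]
```

Emit:
{"api": "drive_tool", "payload": {"motion": [{"fingers": 0,"linear": [0.0233,-0.0113,0.001],"twist": -0.007},{"fingers": 0,"linear": [0.0233,-0.0113,0.001],"twist": -0.007},{"fingers": 0,"linear": [0.0233,-0.011,0.001],"twist": -0.007},{"fingers": 0,"linear": [0.0234,-0.011,0.001],"twist": -0.007},{"fingers": 0,"linear": [0.0235,-0.011,0.001],"twist": -0.007}]}}

```text
clock: 17.62
eef_pos: [569.0, -6.4, 166.2]
tool_rot: [-3.137, 0.0, 1.587]
force: [0.6, -0.6, -2.4]
width: 49.8
gripper_force: 61.8
```

Emit:
{"api": "drive_tool", "payload": {"motion": [{"fingers": 0,"linear": [0.0235,-0.0105,0.001],"twist": -0.007},{"fingers": 0,"linear": [0.0236,-0.0105,0.001],"twist": -0.007},{"fingers": 0,"linear": [0.0237,-0.0103,0.001],"twist": -0.007},{"fingers": 0,"linear": [0.0238,-0.01,0.001],"twist": -0.007},{"fingers": 0,"linear": [0.0238,-0.01,0.001],"twist": -0.007}]}}

```text
clock: 18.03
eef_pos: [514.2, 110.0, 161.4]
tool_rot: [-3.137, 0.001, 1.622]
force: [0.5, 0.2, -1.6]
width: 49.7
gripper_force: 61.8
```

Emit:
{"api": "drive_tool", "payload": {"motion": [{"fingers": 0,"linear": [0.024,-0.0098,0.001],"twist": -0.007},{"fingers": 0,"linear": [0.024,-0.0097,0.001],"twist": -0.007},{"fingers": 0,"linear": [0.024,-0.0095,0.001],"twist": -0.007},{"fingers": 0,"linear": [0.024,-0.0093,0.001],"twist": -0.007},{"fingers": 0,"linear": [0.024,-0.009,0.001],"twist": -0.007}]}}

```text
clock: 18.45
eef_pos: [459.3, 226.3, 156.5]
tool_rot: [-3.138, 0.002, 1.657]
force: [0.5, 0.6, -2.1]
width: 49.8
gripper_force: 61.8
```

Emit:
{"api": "drive_tool", "payload": {"motion": [{"fingers": 0,"linear": [0.0243,-0.009,0.001],"twist": -0.007},{"fingers": 0,"linear": [0.0243,-0.009,0.001],"twist": -0.007},{"fingers": 0,"linear": [0.0243,-0.0087,0.001],"twist": -0.007},{"fingers": 0,"linear": [0.0244,-0.0085,0.001],"twist": -0.006},{"fingers": 0,"linear": [0.015,-0.005,0.001],"twist": -0.006}]}}

```text
clock: 18.87
eef_pos: [407.3, 335.7, 151.3]
tool_rot: [-3.137, 0.001, 1.693]
force: [-0.3, 0.3, -1.5]
width: 49.8
gripper_force: 61.8
```

Emit:
{"api": "drive_tool", "payload": {"motion": [{"fingers": 0,"linear": [0.005,-0.002,0],"twist": 0},{"fingers": 0,"linear": [0,0,0],"twist": 0},{"fingers": 0,"linear": [0,0,0],"twist": 0},{"fingers": 0,"linear": [0,0,0],"twist": 0}]}}

```text
clock: 19.2
eef_pos: [408.7, 336.5, 152.8]
tool_rot: [-3.141, 0.002, 1.687]
force: [0.0, -0.4, -1.2]
width: 49.7
gripper_force: 61.8
```

```bash
python3 plan.py 407 343 60 1.688 6 0; python3 - <<'E'
from cell import monitor,cams;from h import *
s=monitor.read_state();print(s['eef_pos'],s['tool_rot'],s['force'])
T=cams.get_image("top");S=cams.get_image("scene");pickle.dump((S,T),open("im6.pkl","wb"))
# visible car roof ends in scene/top?
e=s['eef_pos'];u=np.array([np.cos(s['tool_rot'][2]),np.sin(s['tool_rot'][2]),0])
for n,im in(("T",T),("S",S)):
  hsv=cv2.cvtColor(im["color"],cv2.COLOR_BGR2HSV)
  for sg in(1,-1):
    print(n,sg,[(k,hsv[tuple(proj(im,e+u*sg*k+[0,0,36]).round().astype(int)[::-1])].tolist()) for k in range(56,84,3)])
E
```

```text
clock 19.20 d/row 15.5mm twist/row -0.000 width 50 grip 62
[{"fingers": 0.0, "linear": [0.0011, -0.0001, 0.0155], "twist": -0.0001}, {"fingers": 0.0, "linear": [0.0011, -0.0001, 0.0155], "twist": -0.0001}, {"fingers": 0.0, "linear": [0.0011, -0.0001, 0.0155], "twist": -0.0001}, {"fingers": 0.0, "linear": [0.0011, -0.0001, 0.0155], "twist": -0.0001}, {"fingers": 0.0, "linear": [0.0011, -0.0001, 0.0155], "twist": -0.0001}]
[{"fingers": 0.0, "linear": [0.0011, -0.0001, 0.0155], "twist": -0.0001}]
[408.69825262 336.46832925 152.83180137] [-3.14108061e+00  1.78659452e-03  1.68719750e+00] [ 0.04065319 -0.3909973  -1.16456572]
T 1 [(56, [20, 55, 111]), (59, [16, 51, 115]), (62, [18, 53, 116]), (65, [14, 53, 121]), (68, [16, 51, 125]), (71, [18, 55, 125]), (74, [15, 56, 128]), (77, [19, 53, 130]), (80, [19, 53, 129]), (83, [17, 52, 132])]
T -1 [(56, [10, 116, 81]), (59, [11, 115, 82]), (62, [12, 121, 82]), (65, [11, 131, 97]), (68, [11, 130, 102]), (71, [9, 103, 67]), (74, [3, 55, 46]), (77, [14, 95, 70]), (80, [13, 103, 74]), (83, [14, 99, 72])]
S 1 [(56, [13, 161, 106]), (59, [13, 171, 115]), (62, [11, 126, 95]), (65, [13, 170, 114]), (68, [13, 167, 127]), (71, [13, 80, 108]), (74, [18, 26, 128]), (77, [16, 25, 130]), (80, [18, 24, 128]), (83, [18, 24, 126])]
S -1 [(56, [12, 143, 57]), (59, [12, 113, 52]), (62, [12, 143, 59]), (65, [12, 119, 62]), (68, [12, 110, 58]), (71, [13, 108, 78]), (74, [14, 26, 106]), (77, [13, 21, 107]), (80, [15, 24, 108]), (83, [16, 26, 107])]
```

Emit:
{"api": "drive_tool", "payload": {"motion": [{"fingers": 0,"linear": [0.0015,-0.0002,0.015],"twist": 0},{"fingers": 0,"linear": [0.0015,-0.0002,0.018],"twist": 0},{"fingers": 0,"linear": [0.0015,-0.0002,0.018],"twist": 0},{"fingers": 0,"linear": [0.0015,-0.0002,0.015],"twist": 0},{"fingers": 0,"linear": [0.001,0,0.011],"twist": 0}]}}

```text
clock: 19.72
eef_pos: [406.6, 344.3, 75.1]
tool_rot: [-3.141, 0.001, 1.688]
force: [-0.3, -0.5, -2.2]
width: 50.1
gripper_force: 61.8
```

Emit:
{"api": "drive_tool", "payload": {"motion": [{"fingers": 0,"linear": [0,0,0.006],"twist": 0},{"fingers": 0,"linear": [0,0,0.004],"twist": 0},{"fingers": 0,"linear": [0,0,0],"twist": 0},{"fingers": 0,"linear": [0,0,0],"twist": 0},{"fingers": 0,"linear": [0,0,0],"twist": 0}]}}

```text
clock: 20.13
eef_pos: [407.0, 345.6, 66.9]
tool_rot: [3.14, -0.001, 1.69]
force: [0.2, 1.0, -1.9]
width: 49.9
gripper_force: 61.8
```

Emit:
{"api": "drive_tool", "payload": {"motion": [{"fingers": 0,"linear": [-0.0015,0,0.004],"twist": 0},{"fingers": 0,"linear": [0,0,0.005],"twist": 0},{"fingers": 0,"linear": [0,0,0.003],"twist": 0},{"fingers": 0,"linear": [0,0,0],"twist": 0},{"fingers": 0,"linear": [0,0,0],"twist": 0}]}}

```text
clock: 20.55
eef_pos: [406.4, 343.8, 53.9]
tool_rot: [-3.141, 0.0, 1.69]
force: [0.1, -0.7, -2.8]
width: 49.9
gripper_force: 61.8
```

Emit:
{"api": "drive_tool", "payload": {"motion": [{"fingers": 0,"linear": [0,0,0.0015],"twist": 0},{"fingers": 0,"linear": [0,0,0.001],"twist": 0},{"fingers": 0,"linear": [0,0,0],"twist": 0},{"fingers": 0,"linear": [0,0,0],"twist": 0}]}}

```text
clock: 20.88
eef_pos: [406.6, 343.9, 51.7]
tool_rot: [-3.142, -0.0, 1.69]
force: [-0.1, 0.6, -1.9]
width: 50.1
gripper_force: 61.8
```

Emit:
{"api": "drive_tool", "payload": {"motion": [{"fingers": 0,"linear": [0,0,0.0007],"twist": 0},{"fingers": 0,"linear": [0,0,0.0005],"twist": 0},{"fingers": 0,"linear": [0,0,0],"twist": 0},{"fingers": 0,"linear": [0,0,0],"twist": 0}]}}

```text
clock: 21.22
eef_pos: [406.7, 344.0, 51.0]
tool_rot: [3.141, -0.0, 1.69]
force: [-0.9, -0.0, 4.7]
width: 50.1
gripper_force: 61.9
```

It is on the floor at +4.7 N. Release it.

Emit:
{"api": "drive_tool", "payload": {"motion": [{"fingers": 0.62,"linear": [0,0,0],"twist": 0},{"fingers": 0.66,"linear": [0,0,0],"twist": 0},{"fingers": 0.75,"linear": [0,0,0],"twist": 0},{"fingers": 0.9,"linear": [0,0,0],"twist": 0},{"fingers": 0.9,"linear": [0,0,0],"twist": 0}]}}

```text
clock: 21.63
eef_pos: [406.5, 344.0, 50.4]
tool_rot: [-3.141, 0.0, 1.69]
force: [-0.2, -0.3, -0.4]
width: 77.0
gripper_force: 0.0
```

Emit:
{"api": "drive_tool", "payload": {"motion": [{"fingers": 0.9,"linear": [0,0,-0.01],"twist": 0},{"fingers": 0.9,"linear": [0,0,-0.02],"twist": 0},{"fingers": 0.9,"linear": [0,0,-0.03],"twist": 0},{"fingers": 0.9,"linear": [0,0,-0.04],"twist": 0},{"fingers": 0.9,"linear": [0,0,-0.04],"twist": 0}]}}

```text
clock: 22.05
eef_pos: [406.0, 343.2, 192.1]
tool_rot: [-3.14, 0.001, 1.689]
force: [-0.0, 0.5, 1.0]
width: 77.0
gripper_force: 0.0
```

Emit:
{"api": "drive_tool", "payload": {"motion": [{"fingers": 0.9,"linear": [-0.03,0.02,-0.02],"twist": 0},{"fingers": 0.9,"linear": [-0.035,0.02,0],"twist": 0},{"fingers": 0.9,"linear": [-0.035,0.02,0],"twist": 0},{"fingers": 0.9,"linear": [-0.035,0.02,0],"twist": 0},{"fingers": 0.9,"linear": [-0.035,0.02,0],"twist": 0}]}}

```text
clock: 22.47
eef_pos: [526.8, 185.5, 211.6]
tool_rot: [3.141, -0.001, 1.69]
force: [0.6, 0.5, -0.5]
width: 76.8
gripper_force: 0.0
```

Emit:
{"api": "drive_tool", "payload": {"motion": [{"fingers": 0.9,"linear": [-0.035,0.02,0],"twist": 0},{"fingers": 0.9,"linear": [-0.035,0.02,0],"twist": 0},{"fingers": 0.9,"linear": [-0.035,0.02,0],"twist": 0},{"fingers": 0.9,"linear": [-0.035,0.02,0],"twist": 0},{"fingers": 0.9,"linear": [0,0,0],"twist": 0}]}}

```text
clock: 22.88
eef_pos: [626.4, 46.3, 211.8]
tool_rot: [3.137, 0.008, 1.678]
force: [0.3, -1.6, 0.2]
width: 76.7
gripper_force: 0.0
```

```bash
python3 - <<'E'
from car import *
from cell import monitor,cams
s=monitor.read_state();print(s['clock'],s['eef_pos'],s['force'])
d=pickle.load(open("im0.pkl","rb"))
T=cams.get_image("top");S=cams.get_image("scene");pickle.dump((S,T),open("im7.pkl","wb"))
hsv=cv2.cvtColor(T["color"],cv2.COLOR_BGR2HSV)
c=proj(T,(407,343.6,89)).round().astype(int);print(c)
for k in(-10,-7,-4,0,4,7,10,14): print(k,[hsv[c[1]+k,c[0]+j].tolist() for j in range(-42,43,7)])
df=np.abs(T["color"].astype(int)-d["top"]["color"]).max(2)
for nm,p in dict(jar=(370,145),truck=(315,146),track=(305,283),mug=(232,150),bottle=(270,150),house=(132,292),screw=(158,225),tank=(520,225),hookrod=(262,214),handle=(210,210)).items():
    b=df[p[1]-12:p[1]+13,p[0]-14:p[0]+15]; print(nm,round(b.mean(),1),int((b>40).sum()))
E
```

```text
22.8833 [626.42115914  46.33104367 211.81053033] [ 0.34315419 -1.61079786  0.21779143]
[214 276]
-10 [[6, 18, 143], [10, 16, 140], [9, 37, 144], [11, 144, 154], [12, 110, 109], [9, 47, 87], [174, 15, 85], [173, 12, 88], [0, 15, 87], [6, 14, 89], [4, 25, 72], [13, 109, 110], [12, 18, 141]]
-7 [[7, 16, 143], [4, 14, 141], [12, 101, 114], [15, 6, 84], [168, 15, 86], [174, 15, 87], [10, 9, 85], [6, 15, 87], [0, 9, 87], [10, 78, 104], [12, 144, 147], [13, 111, 113], [15, 17, 88]]
-4 [[10, 16, 145], [0, 14, 143], [174, 15, 86], [174, 15, 85], [0, 12, 87], [173, 12, 82], [10, 17, 88], [11, 110, 134], [11, 145, 163], [11, 144, 156], [10, 118, 127], [13, 102, 105], [9, 20, 89]]
0 [[9, 18, 141], [9, 18, 140], [174, 15, 85], [8, 33, 92], [12, 125, 143], [11, 146, 164], [11, 143, 155], [10, 99, 111], [0, 8, 93], [0, 11, 94], [173, 11, 94], [14, 110, 111], [9, 20, 91]]
4 [[4, 13, 137], [4, 15, 137], [11, 143, 166], [11, 144, 151], [11, 92, 97], [158, 12, 88], [174, 14, 92], [0, 9, 89], [162, 13, 95], [0, 11, 95], [168, 14, 92], [14, 108, 113], [4, 19, 92]]
7 [[9, 18, 143], [0, 15, 138], [17, 28, 81], [173, 11, 91], [168, 14, 91], [0, 8, 90], [175, 17, 92], [168, 14, 91], [173, 11, 93], [6, 36, 71], [9, 48, 74], [14, 114, 112], [13, 25, 90]]
10 [[6, 18, 141], [12, 18, 143], [173, 10, 100], [0, 11, 91], [8, 11, 92], [173, 12, 88], [173, 12, 83], [4, 67, 53], [10, 88, 75], [13, 116, 121], [12, 105, 107], [11, 94, 79], [7, 27, 84]]
14 [[12, 18, 142], [6, 18, 142], [15, 17, 123], [162, 15, 85], [10, 61, 50], [10, 93, 82], [14, 116, 117], [12, 110, 107], [14, 99, 85], [12, 123, 145], [12, 141, 161], [12, 143, 153], [10, 36, 86]]
jar 9.7 69
truck 56.3 468
track 44.9 405
mug 3.5 0
bottle 3.6 0
house 6.2 0
screw 3.5 0
tank 3.7 0
hookrod 7.7 20
handle 8.8 31
```

```bash
python3 - <<'E'
from car import *
d=pickle.load(open("im0.pkl","rb")); S,T=pickle.load(open("im7.pkl","rb"));S5,T5=pickle.load(open("im5.pkl","rb"))
roof(T,184,255,250,300,z=89)
def chk(n,a,b,pts):
    df=np.abs(cv2.cvtColor(a["color"],cv2.COLOR_BGR2HSV)[...,:].astype(int)-cv2.cvtColor(b["color"],cv2.COLOR_BGR2HSV))[...,1]
    print(n,{k:(int((df[p[1]-8:p[1]+9,p[0]-12:p[0]+13]>50).sum())) for k,p in pts.items()})
chk("scene now",S,d["scene"],dict(jar=(214,300),truck=(266,330),track=(352,235),hook=(400,315),mug=(350,355),other=(110,190)))
chk("scene im5",S5,d["scene"],dict(jar=(214,300),truck=(266,330),track=(352,235),hook=(400,315)))
chk("top im5",T5,d["top"],dict(jar=(370,145),truck=(315,146),track=(305,283)))
E
```

```text
[[0, 6, 59, 17, 433], [2, 18, 59, 19, 512]]
rect [407.4 343.5] [ 52.6 141.2] 6.66
scene now {'jar': 0, 'truck': 0, 'track': 0, 'hook': 1, 'mug': 0, 'other': 42}
scene im5 {'jar': 0, 'truck': 0, 'track': 0, 'hook': 1}
top im5 {'jar': 0, 'truck': 0, 'track': 0}
```

The boxcar is centred in the cradle: (407.4, 343.5) against (407, 343.6), with its axis aligned. The hook is seated and nothing else has moved, so I'll hand the job in.

```bash
python3 -c "
from cell import ctrl;print(ctrl.finish_job())"
```

```text
the job is handed in; nothing more can be done
None
```

The job is handed in at about 23 s of robot time: the boxcar is set down centred in the cradle, its tray is fully out, the hook is back in its stand, and camera checks showed nothing else on the bench moved.

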